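# Lay the carving gouges in the tool rest by blade width

### The arm

A 6-joint arm with a two-finger parallel gripper is mounted at the origin on the work surface. World frame = base frame: x ahead of the robot, y to its left, z up, the work surface at z = 0. Lengths are in m, angles in rad, forces in N, time in s.
With the tool pointing down it reaches from about 0.35 to 0.775 m from the base axis. Payload 5.5 kg.
Tool frame: the origin (TCP) lies on the mounting face of the last link; the fingertips stand 173 mm ahead of it and the grasp point (between the pads) lies 155 mm ahead of it; z points along the fingers, y is the direction in which the jaws open and shut (so a half turn about z gives the same grasp; the last joint's range is limited). The gripper opens to 85 mm and grips with 20 to 120 N. Pads are 22 mm wide; open, the fingers measure 114 mm over their backs; the gripper's body (76 mm by 85 mm) begins 54 mm behind the grasp point. The pads swing forward as they close: fully open they stand 13 mm farther back than shut.
Start: joints at [-1.405, 0.313, 0.046, 1.304, 0, 1.431], TCP at [0.173, -0.548, 0.405] pointing down, gripper open.
Joint ranges: [-2.76, 2.76], [-0.86, 1.69], [-1.03, 1.26], [-2.2, 2.34], [-1.47, 1.5], [-3.14, 3.14]. Speed limits (rad/s): [2.57, 2.57, 3.14, 3.14, 3.14, 3.14].

### API

Orientations are given as a unit quaternion [w, x, y, z].
In Python, from workcell import get_state, eyes, env gives the robot as it stands. The module is installed in compiled form; this text tells all that it offers.
- The arm moves only by the tool carry_out, never from a script. Its argument "motion" is a list of rows, each an object of numbers: "jaw": the opening, from -1 (shut) to 1 (fully open); "tx", "ty", "tz": the shift along the tool's x, y, z in cm; "wx", "wy", "wz": the turn, a rotation vector about the tool's x, y, z in degrees. In form: [{"jaw": .., "tx": .., "ty": .., "tz": .., "wx": .., "wy": .., "wz": ..}, ...]. A call has 1 to 20 rows; each row shifts and turns the commanded pose from where the row before left it, along the tool's axes as they then stand; what a row does not reach is not made up. A row lasts 1/8 s, in which the tool goes at most 62.5 mm and 10.7 degrees, less where a joint would pass 70% of its speed; a pose out of reach is approached as far as the arm can. A call with a gripper value outside its range is refused whole. The fingers move at their own pace and stop on an object; "force" is the grip in N (left out, the last holds). Time passes only in rows, so rows that do not move let the fingers close. It gives the time, the measured TCP pose, the force and the opening at its end, in the units of the state.
- get_state(): the state, without advancing time (a new reading comes with each control period).
- eyes.read_camera(name): name is "scene" or "top" or "wrist"; returns the picture (480x640x3 uint8, blue, green, red); there is no depth.
- eyes.calibration(name): a dict with "K" (3x3 intrinsics, pixels), "camera_from_world" (4x4, takes a point from world to camera coordinates). Camera axes: x right, y up, looking along -z (the intrinsics and any distortion apply to the point x, -y, -z); pixel columns grow to the right and rows downward; lengths in m; the calibration is good to about 2 mm. The wrist camera is an equidistant fisheye: a pixel r from the principal point sees the ray r / f radians off the axis. A picture is of the moment at which its call begins: read the wrist's pose just before it. calibration takes no time and is no camera call; for the wrist camera it gives the pose at the moment of the call.
- env.hand_in(): hands the job in, once; it reports no verdict.
The state is a dict: "clock": time; "joint_pos": joint angles; "qvel": joint speeds; "tau": joint torques, N m; "tcp_pos": TCP position; "orientation": TCP orientation; "wrist_force": force on the tool from outside, world axes, zero at the start; "ft_torque": the same for the moment, N m; "finger_gap": finger opening in m.
Only numpy, scipy, OpenCV 4.12 (cv2) and the standard library are available. Lean on these libraries where they do the work, as an engineer would, in place of code of your own. Each camera call takes 0.05 s, during which the arm holds its last target.

### The job

Lay the four carving gouges from the rubber mat in the notched tool rest in order of blade width: the narrowest in the notches next to the carved panel, the widest next to the oilstone. Each goes level and straight in its own pair of notches, handle on the low rail nearer the robot and shank on the high rail with the blade beyond it, set down gently and not dropped. Leave the panel and the oilstone where they are.

Things in the scene. Friction and masses are not known exactly. Their poses are not given: they have to be found in the camera images.
- gouge_a_handle (a point): Carving gouge, blade 6 mm wide, the narrowest. 263 mm long, 0.13 kg; from the butt: dark octagonal handle 130 mm (26 mm across flats), brass ferrule 18, shank 60 (8 mm thick), blade 55. Point: on the handle's axis, 103 mm from the butt; grip here (balance 0-20 mm nearer the blade). x axis: to the blade. Starts on a 3 mm black mat, point 16 mm above the bench, blade away from robot.
- gouge_b_handle (a point): Carving gouge, blade 16 mm wide, second narrowest. 263 mm long, 0.13 kg; from the butt: dark octagonal handle 130 mm (26 mm across flats), brass ferrule 18, shank 60 (8 mm thick), blade 55. Point: on the handle's axis, 103 mm from the butt; grip here (balance 0-20 mm nearer the blade). x axis: to the blade. Starts on a 3 mm black mat, point 16 mm above the bench, blade away from robot.
- gouge_c_handle (a point): Carving gouge, blade 28 mm wide, second widest, fishtail. 263 mm long, 0.13 kg; from the butt: dark octagonal handle 130 mm (26 mm across flats), brass ferrule 18, shank 60 (8 mm thick), blade 55. Point: on the handle's axis, 103 mm from the butt; grip here (balance 0-20 mm nearer the blade). x axis: to the blade. Starts on a 3 mm black mat, point 16 mm above the bench, blade away from robot.
- gouge_d_handle (a point): Carving gouge, blade 42 mm wide, the widest, fishtail. 263 mm long, 0.13 kg; from the butt: dark octagonal handle 130 mm (26 mm across flats), brass ferrule 18, shank 60 (8 mm thick), blade 55. Point: on the handle's axis, 103 mm from the butt; grip here (balance 0-20 mm nearer the blade). x axis: to the blade. Starts on a 3 mm black mat, point 16 mm above the bench, blade away from robot.
- rest: Fixed wooden tool rest. Origin: mid-base at bench level; x from low to high rail (away from robot), y along the rails. Base 180 x 284 x 8 mm. Rails 18 mm wide: low (handles) at x -70, notch floors 22 mm up; high (shanks) at x +78, floors 31 mm up. Notches at y -93, -31, 31, 93: floor 32 mm wide, ridges 13 mm high. Seated gouge: level along x, its point at x 0 (+-20), 35 mm above the bench.
- panel: Loose pale carved limewood panel with scrolls, 240 x 68 mm, 24 mm high. Origin: centre of its underside. Lies just past one end of the rest, 189 mm from the rest's origin along the rest's +y or -y, long side along the rest's x. Must stay where it is.
- oilstone: Loose dark grey oilstone in a dark wooden holder, 215 x 66 mm, 30 mm high. Origin: centre of its underside. Lies past the other end of the rest, also 189 mm from its origin. Must stay where it is.

How it is judged:
By the outcome, as a careful person would: the job done as asked, in the order asked, and still so for the second after the job is handed in, with the robot touching nothing.
It also fails if it takes over 136 s, if anything falls off the work surface, if the arm or the gripper's body presses on something with over 40 N, if the wrist force passes 120 N, or if a joint passes its speed limit or range.

## Working session

There is one attempt and no reset: what is moved stays moved. The work goes in short steps, Python scripts to look and compute and a tool call to move; the robot and the scene stay as the last step left them, time stands still between calls to the robot, and variables do not carry over. Pictures are saved under pics/ and viewed, and the job is handed in when it is done.

Besides the shell and the picture viewer there is one more tool, called after ">>>" by a JSON object that holds its "name" and its "arguments". carry_out: Moves the arm, as the interface text tells. Its arguments: {"type":"object","properties":{"motion":{"type":"array"},"force":{"type":"number"}},"required":["motion"]}

```bash
mkdir -p pics
python3 - <<'E'
from workcell import get_state, eyes, env
import cv2
s=get_state();print(s)
for n in("scene","top","wrist"):
    c=eyes.calibration(n);print(n,c)
    cv2.imwrite(f"pics/{n}0.png",eyes.read_camera(n))
E
```

```text
{'clock': 0.0, 'joint_pos': array([-1.40457656e+00,  3.14003523e-01,  4.49849604e-02,  1.30356710e+00,
        2.12546867e-05,  1.43119673e+00]), 'qvel': array([-0.00025918, -0.0013974 , -0.00016211,  0.00089354,  0.0009678 ,
       -0.00190022]), 'tau': array([-1.59037827e-04, -4.80627859e+01,  2.98532957e+01,  1.91324466e-02,
       -1.94655895e-04,  1.96380171e-06]), 'tcp_pos': array([ 0.17308045, -0.54813699,  0.40380924]), 'orientation': array([-8.94731318e-04,  9.88331681e-01,  1.52314435e-01, -1.28137495e-06]), 'wrist_force': array([0.37559365, 0.53360747, 0.16599904]), 'ft_torque': array([-0.01706781,  0.02585946, -0.0153476 ]), 'finger_gap': 0.08538109817330132}
scene {'K': array([[456.4836664 ,   0.        , 321.07116597],
       [  0.        , 456.4836664 , 242.78408828],
       [  0.        ,   0.        ,   1.        ]]), 'camera_from_world': array([[ 0.43085557,  0.90234377,  0.01179814, -0.21863305],
       [-0.71375205,  0.33274762,  0.61630919,  0.34930841],
       [ 0.55219696, -0.2739612 ,  0.78741589, -1.3468952 ],
       [ 0.        ,  0.        ,  0.        ,  1
[... 179 characters left out ...]
'camera_from_world': array([[-0.02417816, -0.99948103, -0.02128579,  0.02344041],
       [ 0.99595621, -0.02592481,  0.08601822, -0.49267923],
       [-0.08652541, -0.01911995,  0.99606615, -0.98076499],
       [ 0.        ,  0.        ,  0.        ,  1.        ]])}
wrist {'K': array([[371.64829954,   0.        , 316.17169689],
       [  0.        , 371.64829954, 244.43104082],
       [  0.        ,   0.        ,   1.        ]]), 'camera_from_world': array([[ 0.30030449, -0.9538397 , -0.00265453, -0.57359093],
       [ 0.90231037,  0.2849813 , -0.32345272,  0.04112256],
       [ 0.30927853,  0.09473909,  0.94624061, -0.38213799],
       [ 0.        ,  0.        ,  0.        ,  1.        ]])}
```

View pics/top0.png

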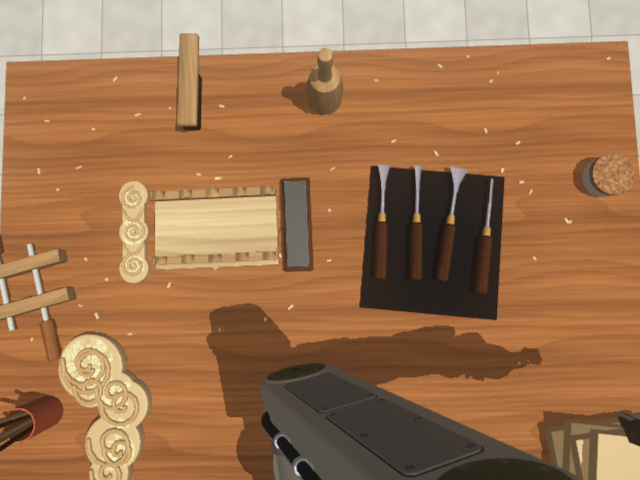

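View pics/scene0.png

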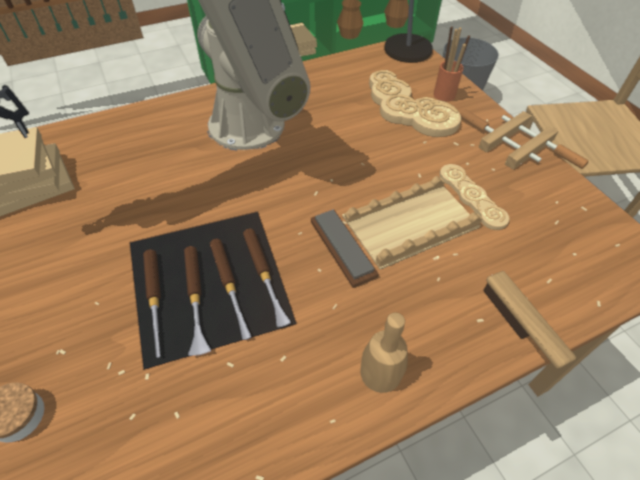

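View pics/wrist0.png

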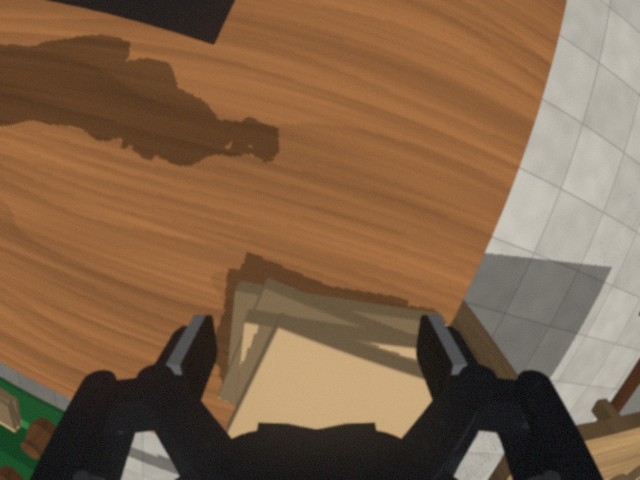

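Run:
```python
import cv2
t=cv2.imread("pics/top0.png")
cv2.imwrite("pics/z1.png",cv2.resize(t[155:325,355:510],None,fx=3.5,fy=3.5,interpolation=cv2.INTER_CUBIC))
cv2.imwrite("pics/z2.png",cv2.resize(t[170:290,110:320],None,fx=3.8,fy=3.8,interpolation=cv2.INTER_CUBIC))
```

```text
(no output)
```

View pics/z1.png

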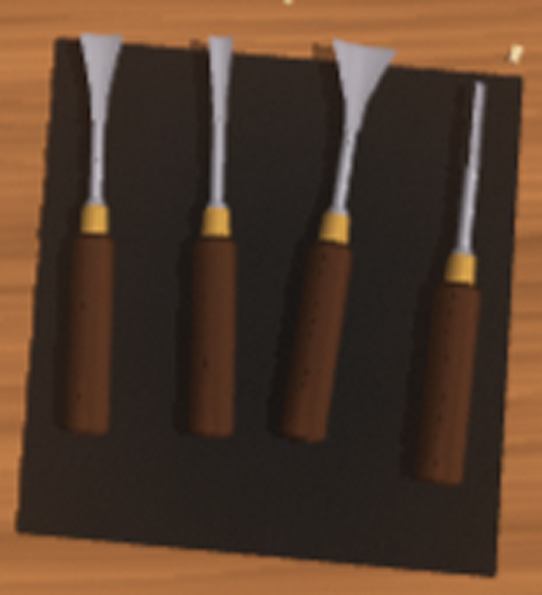

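View pics/z2.png

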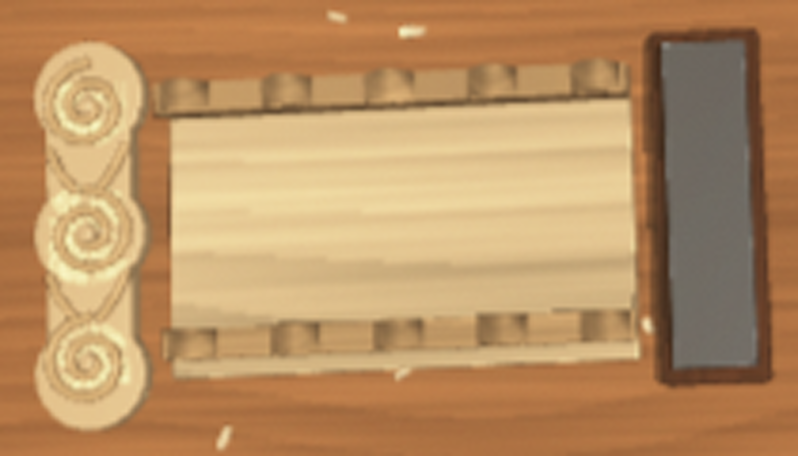

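```bash
cat > h.py <<'E'
import numpy as np,cv2
from workcell import eyes
C={n:eyes.calibration(n) for n in("top","scene")}
def ray(n,p,z):
    c=C[n];M=c["camera_from_world"];R=M[:3,:3];o=-R.T@M[:3,3]
    K=c["K"];d=np.array([(p[0]-K[0,2])/K[0,0],-(p[1]-K[1,2])/K[1,1],-1.]);d=R.T@d
    return o+d*((z-o[2])/d[2])
def proj(n,X):
    c=C[n];M=c["camera_from_world"];q=M[:3,:3]@np.array(X)+M[:3,3];K=c["K"]
    return np.array([K[0,0]*q[0]/-q[2]+K[0,2],K[1,1]*-q[1]/-q[2]+K[1,2]])
def gouges(n,img,roi=None):
    hsv=cv2.cvtColor(img,cv2.COLOR_BGR2HSV).astype(int);b,g,r=[img[...,i].astype(int) for i in range(3)]
    br=(r-b>22)&(r<130)&(r>45)
    fe=(r-b>70)&(g-b>40)&(r>130)
    out=[]
    def blobs(m,lo,hi):
        m=m.astype(np.uint8)
        if roi:
            k=np.zeros_like(m);x0,y0,x1,y1=roi;k[y0:y1,x0:x1]=1;m=m*k
        nn,l,s,c=cv2.connectedComponentsWithStats(m)
        return [(l==i,s[i],c[i]) for i in range(1,nn) if lo<s[i][4]<hi]
    return blobs(br,300,2500),blobs(fe,20,150)
E
python3 - <<'E'
from h import *
for n,roi in(("top",(363,160,503,310)),("scene",(140,220,290,362))):
    im=cv2.imread(f"pics/{n}0.png")
    H,F=gouges(n,im,roi)
    for f in F: print(n,"F",f[1][4],f[2],ray(n,f[2],.016)[:2])
    for m,s,c in H:
        ys,xs=np.nonzero(m);P=np.array([ray(n,(x,y),.018)[:2] for x,y in zip(xs,ys)])
        ce=P.mean(0);u=np.linalg.svd(P-ce,full_matrices=False)[2][0];u*=np.sign(u[0])
        t=(P-ce)@u;w=(P-ce)@np.array([-u[1],u[0]])
        print(n,"H",s[4],c,ce,np.degrees(np.arctan2(u[1],u[0])),"len",np.ptp(t),"w",np.ptp(w))
z=lambda p:(p[0]/3.8+110-.4,p[1]/3.8+170-.4)
L=[(192,343),(296,337),(399,333),(503,327),(607,324)];Hh=[(186,94),(288,88),(390,84),(493,79),(597,76)]
for p in L:print("L",ray("top",z(p),.035))
for p in Hh:print("Hi",ray("top",z(p),.044))
for p in[(174,377),(639,357)]:print("base",ray("top",z(p),.008))
for p in[(170,115)]:print("baseL",ray("top",z(p),.008))
E
```

```text
top F 50 [382.1  217.48] [ 0.53615827 -0.15050336]
top F 42 [416.5 218. ] [ 0.53285265 -0.22859981]
top F 44 [450.86363636 219.5       ] [ 0.52731671 -0.30622417]
top F 46 [487.06521739 231.34782609] [ 0.49810629 -0.38631346]
top H 730 [380.60410959 249.30136986] [ 0.46352972 -0.14410236] -4.0324064423405614 len 0.14965303248081857 w 0.028185994015532737
top H 677 [416.03988183 249.71639586] [ 0.4605569  -0.22391821] -3.6874622389792737 len 0.14797392843488757 w 0.02601548100453851
top H 671 [446.07600596 251.19821162] [ 0.45548619 -0.29123675] -11.090536714729126 len 0.15009896387063487 w 0.026855924250110214
top H 744 [483.51478495 263.41666667] [ 0.42589543 -0.37345867] -8.569385109444433 len 0.14893187297348848 w 0.028721687513518453
scene F 51 [264.2745098  275.29411765] [ 0.53290557 -0.15010561]
scene F 56 [229.28571429 286.85714286] [ 0.52904809 -0.22878593]
scene F 54 [193.66666667 297.40740741] [ 0.52236326 -0.30497877]
scene F 58 [152.51724138 300.75862069] [ 0.4938667  -0.38497663]
scene H 580 [255.75689655 251.84655172] [ 0.4653641 -0.1447024] -4.004221470640712 len 0.156
[... 223 characters left out ...]
.29073622] -10.886031810394616 len 0.15734899667452046 w 0.027234417288805796
scene H 637 [150.75196232 275.02354788] [ 0.42815804 -0.37344875] -8.355955025212198 len 0.15700041347247765 w 0.0273753337411515
L [0.45126386 0.35259792 0.035     ]
L [0.45326181 0.29076544 0.035     ]
L [0.45409075 0.22965734 0.035     ]
L [0.4560816 0.1680809 0.035    ]
L [0.45630209 0.10665749 0.035     ]
Hi [0.59865881 0.35371175 0.044     ]
Hi [0.60054568 0.29283055 0.044     ]
Hi [0.60122898 0.23207726 0.044     ]
Hi [0.60249317 0.17085911 0.044     ]
Hi [0.60254062 0.10919802 0.044     ]
base [0.43215632 0.37336523 0.008     ]
base [0.43726561 0.09077491 0.008     ]
baseL [0.59295695 0.37688994 0.008     ]
```

```bash
cat >> h.py <<'E'
from workcell import get_state
def pose():
    s=get_state();w,x,y,z=s["orientation"]
    ex=np.array([1-2*(y*y+z*z),2*(x*y+w*z)]);ex/=np.linalg.norm(ex)
    return s,ex,np.degrees(np.arctan2(ex[1],ex[0]))
def delta(X,yaw):
    "tool moves to bring TCP to X with yaw (deg): shift in present axes, then turn"
    s,ex,th=pose();d=np.array(X)-s["tcp_pos"];ey=np.array([ex[1],-ex[0]])
    w,x,y,z=s["orientation"];zz=np.array([2*(x*z+w*y),2*(y*z-w*x),1-2*(x*x+y*y)])
    c=np.radians(yaw);e2=np.array([np.cos(c),np.sin(c)]);f2=np.array([e2[1],-e2[0]])
    print("t",round(s["clock"],2),"tcp",s["tcp_pos"].round(4),"yaw",round(th,2),"z",zz.round(4),"F",s["wrist_force"].round(1),"gap",round(s["finger_gap"],4))
    print("shift cm now-axes",(100*d[:2]@ex).round(2),(100*d[:2]@ey).round(2),"tz",round(-100*d[2],2),"wz",round(th-yaw,2)," | after turn axes",(100*d[:2]@e2).round(2),(100*d[:2]@f2).round(2))
E
python3 - <<'E'
from h import *
G=dict(C=((101,36),(85,432)),B=((221,38),(213,434)),D=((364,47),(303,438)),A=((480,84),(439,481)))
F=dict(C=(.5345,-.1503),B=(.5310,-.2287),D=(.5248,-.3056),A=(.496,-.3856))
z=lambda p:(p[0]/3.5+355-.4,p[1]/3.5+155-.4)
for k in"ABCD":
    t,b=[ray("top",z(p),.016)[:2] for p in G[k]]
    u=(t-b)/np.linalg.norm(t-b);f=np.array(F[k])
    print(k,"len",np.linalg.norm(t-b),"yaw",np.degrees(np.arctan2(u[1],u[0])),"pt from F",f-.036*u,"from tip",t-.16*u,"butt",b+.103*u,"grip",f-.028*u)
im=cv2.imread("pics/scene0.png");im2=cv2.imread("pics/top0.png")
a=np.radians(1.);ex=np.array([np.cos(a),np.sin(a)]);ey=np.array([-np.sin(a),np.cos(a)]);o=np.array([.524,.231])
for n,I in(("scene",im),("top",im2)):
  I=cv2.resize(I,None,fx=4,fy=4,interpolation=cv2.INTER_CUBIC)
  for xx,zz in((-.07,.035),(.078,.044)):
    for i in range(-2,3):
        P=o+xx*ex+i*.062*ey;q=proj(n,[*P,zz]);cv2.circle(I,tuple(int(v*4+2) for v in q),3,(0,0,255),-1)
  for xx,yy,zz in((-.09,.142,.008),(-.09,-.142,.008),(.09,.142,.008),(.09,-.142,.008)):
        P=o+xx*ex+yy*ey;q=proj(n,[*P,zz]);cv2.circle(I,tuple(int(v*4+2) for v in q),3,(255,0,0),-1)
  r=(310,160,510,270) if n=="scene" else(115,170,315,290)
  cv2.imwrite(f"pics/chk_{n}.png",I[r[1]*4:r[3]*4,r[0]*4:r[2]*4])
E
```

```text
A len 0.26025414599276187 yaw -9.112846536731052 pt from F [ 0.46045438 -0.37989834] from tip [ 0.46104221 -0.37863125] butt [ 0.4637534  -0.37906613] grip [ 0.46835341 -0.38116538]
B len 0.2596977374427932 yaw -3.693280442972081 pt from F [ 0.49507477 -0.22638105] from tip [ 0.49494304 -0.22656482] butt [ 0.49823844 -0.22677754] grip [ 0.50305815 -0.22689637]
C len 0.26035219608771654 yaw -4.447224601261015 pt from F [ 0.49860839 -0.14750853] from tip [ 0.49876263 -0.14584381] butt [ 0.50140247 -0.14604912] grip [ 0.5065843  -0.14812886]
D len 0.2596653991415323 yaw -11.635620473720726 pt from F [ 0.4895398  -0.29833927] from tip [ 0.4891259  -0.29769262] butt [ 0.49239197 -0.29836516] grip [ 0.4973754  -0.29995277]
```

View pics/chk_scene.png

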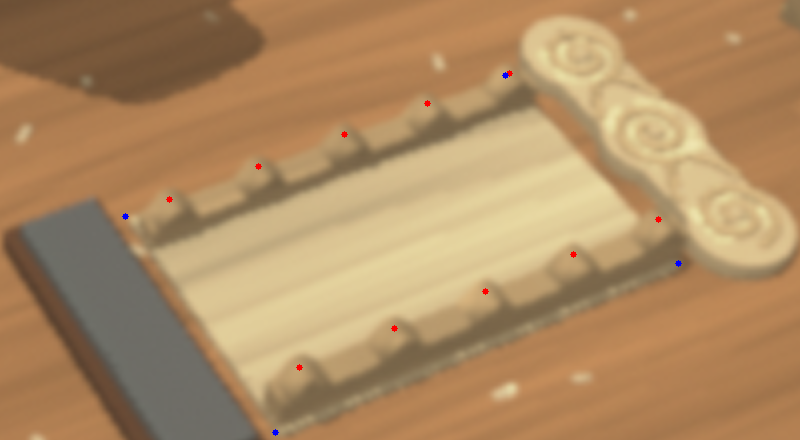

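View pics/chk_top.png

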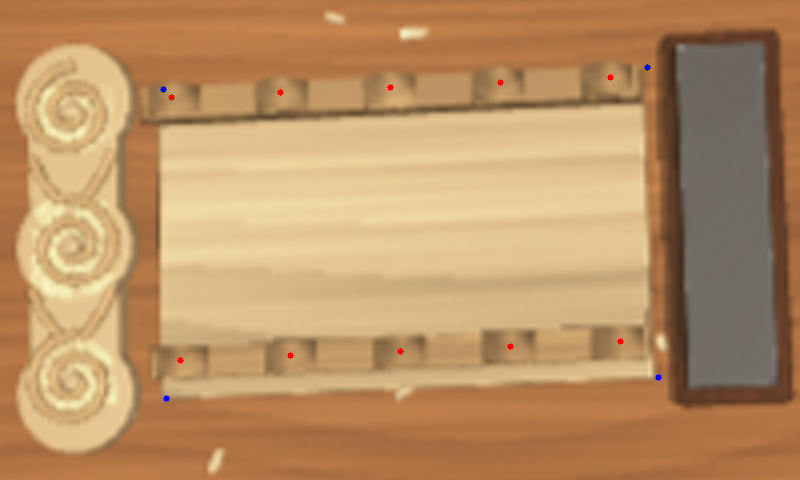

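Run:
```python
from h import *
delta([.468,-.381,.26],-9.2)
```

```text
t 0.15 tcp [ 0.1731 -0.5482  0.404 ] yaw 17.52 z [-2.0e-04  1.4e-03 -1.0e+00] F [-0.4  0.5  0.5] gap 0.0856
shift cm now-axes 33.16 -7.06 tz 14.4 wz 26.72  | after turn axes 26.44 -21.22
```

>>> {"name": "carry_out", "arguments": {"motion": [{"jaw": 0.2, "tx": 4.74, "ty": -1.0, "tz": 2}, {"jaw": 0.2, "tx": 4.74, "ty": -1.0, "tz": 2}, {"jaw": 0.2, "tx": 4.74, "ty": -1.0, "tz": 2}, {"jaw": 0.2, "tx": 4.74, "ty": -1.0, "tz": 2}, {"jaw": 0.2, "tx": 4.74, "ty": -1.0, "tz": 2}, {"jaw": 0.2, "tx": 4.74, "ty": -1.0, "tz": 2}, {"jaw": 0.2, "tx": 4.74, "ty": -1.0, "tz": 2}, {"jaw": 0.2, "wz": 6.7}, {"jaw": 0.2, "wz": 6.7}, {"jaw": 0.2, "wz": 6.7}, {"jaw": 0.2, "wz": 6.6}, {"jaw": 0.2}, {"jaw": 0.2}], "force": 50}}

```text
invalid input at $.motion[0]: expected keys jaw, tx, ty, tz, wx, wy, wz
```

Run:
```python
from h import *
delta([.468,-.381,.18],-9.2)
cv2.imwrite("pics/w1.png",eyes.read_camera("wrist"))
```

```text
t 0.15 tcp [ 0.1731 -0.5482  0.404 ] yaw 17.52 z [-2.0e-04  1.4e-03 -1.0e+00] F [-0.4  0.5  0.5] gap 0.0856
shift cm now-axes 33.16 -7.06 tz 22.4 wz 26.72  | after turn axes 26.44 -21.22
```

View pics/w1.png

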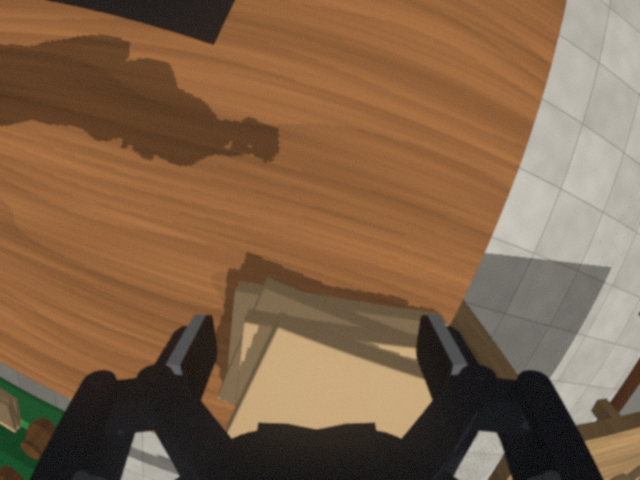

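The move was refused because every key is needed; the arm did not move. I'll resend it in full form.

>>> {"name": "carry_out", "arguments": {"motion": [{"jaw": 0.2, "tx": 4.74, "ty": -1.0, "tz": 2, "wx": 0, "wy": 0, "wz": 0}, {"jaw": 0.2, "tx": 4.74, "ty": -1.0, "tz": 2, "wx": 0, "wy": 0, "wz": 0}, {"jaw": 0.2, "tx": 4.74, "ty": -1.0, "tz": 2, "wx": 0, "wy": 0, "wz": 0}, {"jaw": 0.2, "tx": 4.74, "ty": -1.0, "tz": 2, "wx": 0, "wy": 0, "wz": 0}, {"jaw": 0.2, "tx": 4.74, "ty": -1.0, "tz": 2, "wx": 0, "wy": 0, "wz": 0}, {"jaw": 0.2, "tx": 4.74, "ty": -1.0, "tz": 2, "wx": 0, "wy": 0, "wz": 0}, {"jaw": 0.2, "tx": 4.74, "ty": -1.0, "tz": 2, "wx": 0, "wy": 0, "wz": 0}, {"jaw": 0.2, "tx": 0, "ty": 0, "tz": 0, "wx": 0, "wy": 0, "wz": 6.7}, {"jaw": 0.2, "tx": 0, "ty": 0, "tz": 0, "wx": 0, "wy": 0, "wz": 6.7}, {"jaw": 0.2, "tx": 0, "ty": 0, "tz": 0, "wx": 0, "wy": 0, "wz": 6.7}, {"jaw": 0.2, "tx": 0, "ty": 0, "tz": 0, "wx": 0, "wy": 0, "wz": 6.6}, {"jaw": 0.2, "tx": 0, "ty": 0, "tz": 0, "wx": 0, "wy": 0, "wz": 0}, {"jaw": 0.2, "tx": 0, "ty": 0, "tz": 0, "wx": 0, "wy": 0, "wz": 0}], "force": 50}}

```text
clock: 1.82
tcp_pos: [0.4684, -0.3817, 0.2645]
orientation: [-0.0, 0.997, -0.079, -0.0]
wrist_force: [0.5, -0.2, -0.1]
finger_gap: 0.0514
```

Run:
```python
from h import *
delta([.468,-.381,.18],-9.2)
cv2.imwrite("pics/w2.png",eyes.read_camera("wrist"))
```

```text
t 1.82 tcp [ 0.4684 -0.3817  0.2645] yaw -9.07 z [-2.e-04  1.e-04 -1.e+00] F [ 0.5 -0.2 -0.1] gap 0.0514
shift cm now-axes -0.05 -0.06 tz 8.45 wz 0.13  | after turn axes -0.05 -0.06
```

View pics/w2.png

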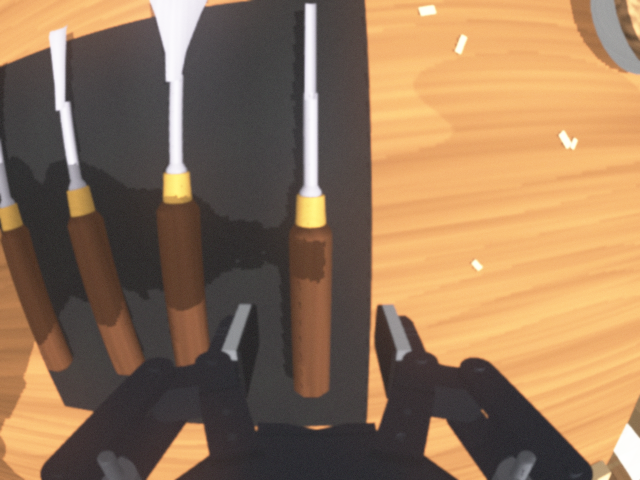

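>>> {"name": "carry_out", "arguments": {"motion": [{"jaw": 0.2, "tx": 0, "ty": -0.05, "tz": 2.8, "wx": 0, "wy": 0, "wz": 0}, {"jaw": 0.2, "tx": 0, "ty": 0, "tz": 2.8, "wx": 0, "wy": 0, "wz": 0}, {"jaw": 0.2, "tx": 0, "ty": 0, "tz": 1.85, "wx": 0, "wy": 0, "wz": 0}, {"jaw": 0.2, "tx": 0, "ty": 0, "tz": 1.0, "wx": 0, "wy": 0, "wz": 0}, {"jaw": 0.2, "tx": 0, "ty": 0, "tz": 0, "wx": 0, "wy": 0, "wz": 0}, {"jaw": -1, "tx": 0, "ty": 0, "tz": 0, "wx": 0, "wy": 0, "wz": 0}, {"jaw": -1, "tx": 0, "ty": 0, "tz": 0, "wx": 0, "wy": 0, "wz": 0}, {"jaw": -1, "tx": 0, "ty": 0, "tz": 0, "wx": 0, "wy": 0, "wz": 0}, {"jaw": -1, "tx": 0, "ty": 0, "tz": 0, "wx": 0, "wy": 0, "wz": 0}, {"jaw": -1, "tx": 0, "ty": 0, "tz": 0, "wx": 0, "wy": 0, "wz": 0}], "force": 50}}

```text
clock: 3.12
tcp_pos: [0.469, -0.3816, 0.1815]
orientation: [0.001, 0.997, -0.08, 0.001]
wrist_force: [-0.1, -0.6, 5.8]
finger_gap: 0.0246
```

Run:
```python
from h import *
delta([.468,-.381,.18],-9.2)
```

```text
t 3.12 tcp [ 0.469  -0.3816  0.1815] yaw -9.17 z [ 0.0017 -0.0018 -1.    ] F [-0.1 -0.6  5.8] gap 0.0246
shift cm now-axes -0.11 -0.05 tz 0.15 wz 0.03  | after turn axes -0.11 -0.05
```

>>> {"name": "carry_out", "arguments": {"motion": [{"jaw": -1, "tx": 0, "ty": 0, "tz": -1.0, "wx": 0, "wy": 0, "wz": 0}, {"jaw": -1, "tx": 0, "ty": 0, "tz": -2.5, "wx": 0, "wy": 0, "wz": 0}, {"jaw": -1, "tx": 0, "ty": 0, "tz": -3.5, "wx": 0, "wy": 0, "wz": 0}, {"jaw": -1, "tx": 0, "ty": 0, "tz": -3.0, "wx": 0, "wy": 0, "wz": -3.4}, {"jaw": -1, "tx": 0, "ty": 0, "tz": -1.0, "wx": 0, "wy": 0, "wz": -3.4}, {"jaw": -1, "tx": 0, "ty": 0, "tz": 0, "wx": 0, "wy": 0, "wz": -3.4}, {"jaw": -1, "tx": 0, "ty": 0, "tz": 0, "wx": 0, "wy": 0, "wz": 0}]}}

```text
clock: 4.0
tcp_pos: [0.4684, -0.3811, 0.2905]
orientation: [-0.0, 1.0, 0.009, -0.0]
wrist_force: [0.3, -0.2, -0.9]
finger_gap: 0.0247
```

Run:
```python
from h import *
delta([.5304,.3241,.29],1)
for n in ("wrist","scene"):cv2.imwrite(f"pics/{n}3.png",eyes.read_camera(n))
```

```text
t 4.0 tcp [ 0.4684 -0.3811  0.2905] yaw 0.98 z [-1.e-04  1.e-04 -1.e+00] F [ 0.3 -0.2 -0.9] gap 0.0247
shift cm now-axes 7.41 -70.4 tz 0.05 wz -0.02  | after turn axes 7.43 -70.4
```

View pics/wrist3.png

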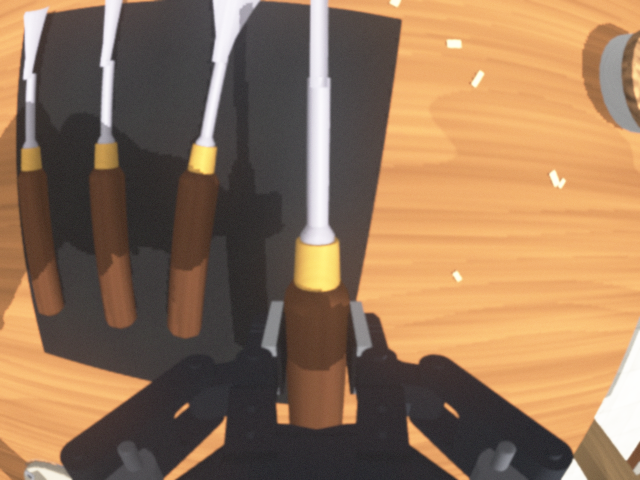

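View pics/scene3.png

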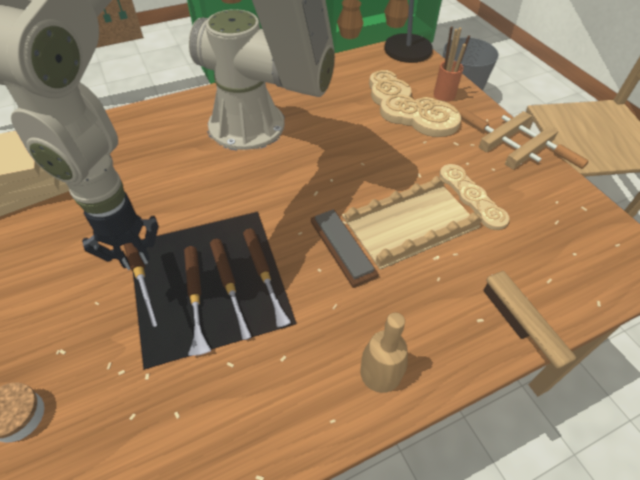

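>>> {"name": "carry_out", "arguments": {"motion": [{"jaw": -1, "tx": 0.5, "ty": -2.5, "tz": 0, "wx": 0, "wy": 0, "wz": 0}, {"jaw": -1, "tx": 0.5, "ty": -4.4, "tz": 0, "wx": 0, "wy": 0, "wz": 0}, {"jaw": -1, "tx": 0.5, "ty": -5.0, "tz": 0, "wx": 0, "wy": 0, "wz": 0}, {"jaw": -1, "tx": 0.5, "ty": -5.0, "tz": 0, "wx": 0, "wy": 0, "wz": 0}, {"jaw": -1, "tx": 0.5, "ty": -5.0, "tz": 0, "wx": 0, "wy": 0, "wz": 0}, {"jaw": -1, "tx": 0.5, "ty": -5.0, "tz": 0, "wx": 0, "wy": 0, "wz": 0}, {"jaw": -1, "tx": 0.5, "ty": -5.0, "tz": 0, "wx": 0, "wy": 0, "wz": 0}, {"jaw": -1, "tx": 0.5, "ty": -5.0, "tz": 0, "wx": 0, "wy": 0, "wz": 0}, {"jaw": -1, "tx": 0.5, "ty": -5.0, "tz": 0, "wx": 0, "wy": 0, "wz": 0}, {"jaw": -1, "tx": 0.5, "ty": -5.0, "tz": 0, "wx": 0, "wy": 0, "wz": 0}, {"jaw": -1, "tx": 0.5, "ty": -5.0, "tz": 0, "wx": 0, "wy": 0, "wz": 0}, {"jaw": -1, "tx": 0.5, "ty": -5.0, "tz": 0, "wx": 0, "wy": 0, "wz": 0}, {"jaw": -1, "tx": 0.5, "ty": -5.0, "tz": 0, "wx": 0, "wy": 0, "wz": 0}, {"jaw": -1, "tx": 0.5, "ty": -5.0, "tz": 0, "wx": 0, "wy": 0, "wz": 0}, {"jaw": -1, "tx": 0.4, "ty": -3.5, "tz": 0, "wx": 0, "wy": 0, "wz": 0}, {"jaw": -1, "tx": 0, "ty": 0, "tz": 0, "wx": 0, "wy": 0, "wz": 0}, {"jaw": -1, "tx": 0, "ty": 0, "tz": 0, "wx": 0, "wy": 0, "wz": 0}]}}

```text
clock: 6.22
tcp_pos: [0.5304, 0.1952, 0.2979]
orientation: [-0.045, 0.994, 0.095, -0.005]
wrist_force: [-0.2, -0.1, -1.2]
finger_gap: 0.0246
```

Run:
```python
from h import *
delta([.5304,.3241,.203],1)
for n in ("wrist","scene"):cv2.imwrite(f"pics/{n}4.png",eyes.read_camera(n))
```

```text
t 6.22 tcp [0.5304 0.1952 0.2979] yaw 10.95 z [-0.0191  0.088  -0.9959] F [-0.2 -0.1 -1.2] gap 0.0246
shift cm now-axes 2.45 -12.66 tz 9.49 wz 9.95  | after turn axes 0.23 -12.89
```

View pics/wrist4.png

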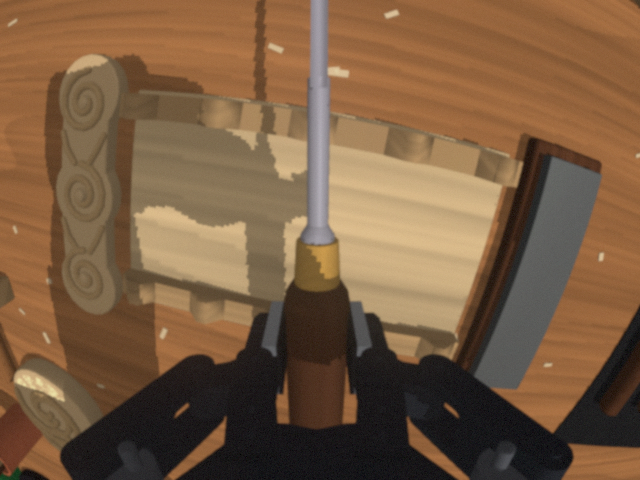

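View pics/scene4.png

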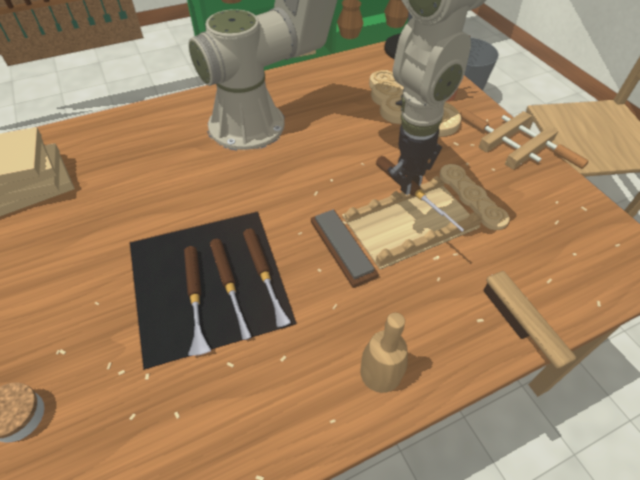

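```bash
cat >> h.py <<'E'
from scipy.spatial.transform import Rotation as R
def corr(X,yaw):
    s=get_state();w,x,y,z=s["orientation"];Rc=R.from_quat([x,y,z,w])
    c=np.radians(yaw);T=np.array([[np.cos(c),np.sin(c),0],[np.sin(c),-np.cos(c),0],[0,0,-1.]])
    rv=(Rc.inv()*R.from_matrix(T)).as_rotvec(degrees=True)
    d=np.array(X)-s["tcp_pos"]
    print("t",round(s["clock"],2),"tcp",s["tcp_pos"].round(4),"F",s["wrist_force"].round(1),"gap",round(s["finger_gap"],4),"q",s["joint_pos"].round(2))
    print("turn",rv.round(2),"shift present cm",(100*Rc.inv().apply(d)).round(2),"shift after turn",(100*T.T@d).round(2))
E
python3 -c "
from h import *
corr([.5304,.3241,.29],1)"
```

```text
t 6.33 tcp [0.5304 0.1949 0.298 ] F [ 0.1 -0.6 -1.3] gap 0.0247 q [ 0.19  0.35 -0.18  1.05  0.09  3.14]
turn [-5.15  0.56  9.91] shift present cm [  2.45 -12.56   1.93] shift after turn [  0.23 -12.92   0.8 ]
```

>>> {"name": "carry_out", "arguments": {"motion": [{"jaw": -1, "tx": -0.5, "ty": 3, "tz": 0, "wx": 0, "wy": 0, "wz": 0}, {"jaw": -1, "tx": -1, "ty": 4.8, "tz": 0, "wx": 0, "wy": 0, "wz": 0}, {"jaw": -1, "tx": -1, "ty": 4.8, "tz": 0, "wx": 0, "wy": 0, "wz": 0}, {"jaw": -1, "tx": -1, "ty": 4.8, "tz": 0, "wx": 0, "wy": 0, "wz": 0}, {"jaw": -1, "tx": -1, "ty": 4.8, "tz": 0, "wx": 0, "wy": 0, "wz": 0}, {"jaw": -1, "tx": 0, "ty": 3, "tz": 0, "wx": -2.6, "wy": 0.3, "wz": 5}, {"jaw": -1, "tx": 0, "ty": 0, "tz": 0, "wx": -2.6, "wy": 0.3, "wz": 5}, {"jaw": -1, "tx": 0, "ty": 0, "tz": 0, "wx": 0, "wy": 0, "wz": 0}]}}

```text
clock: 7.32
tcp_pos: [0.5336, -0.0602, 0.2754]
orientation: [-0.0, 1.0, 0.008, 0.0]
wrist_force: [-1.1, -1.4, -0.3]
finger_gap: 0.0248
```

```bash
python3 -c "
from h import *
corr([.465,-.39,.29],1)"
```

```text
t 7.33 tcp [ 0.5336 -0.0602  0.2754] F [-1.1 -1.4 -0.3] gap 0.0248 q [-0.26  0.31 -0.28  0.97  0.    2.86]
turn [-0.   -0.05 -0.08] shift present cm [-7.39 32.86 -1.47] shift after turn [-7.44 32.85 -1.46]
```

>>> {"name": "carry_out", "arguments": {"motion": [{"jaw": -1, "tx": -0.9, "ty": 3.1, "tz": -0.5, "wx": 0, "wy": 0, "wz": 0}, {"jaw": -1, "tx": -1.1, "ty": 4.9, "tz": -0.5, "wx": 0, "wy": 0, "wz": 0}, {"jaw": -1, "tx": -1.1, "ty": 5.0, "tz": -0.5, "wx": 0, "wy": 0, "wz": 0}, {"jaw": -1, "tx": -1.1, "ty": 5.0, "tz": 0, "wx": 0, "wy": 0, "wz": 0}, {"jaw": -1, "tx": -1.1, "ty": 5.0, "tz": 0, "wx": 0, "wy": 0, "wz": 0}, {"jaw": -1, "tx": -1.1, "ty": 5.0, "tz": 0, "wx": 0, "wy": 0, "wz": 0}, {"jaw": -1, "tx": -1.0, "ty": 4.8, "tz": 0, "wx": 0, "wy": 0, "wz": 0}, {"jaw": -1, "tx": 0, "ty": 0, "tz": 2.5, "wx": 0, "wy": 0, "wz": 0}, {"jaw": -1, "tx": 0, "ty": 0, "tz": 4.0, "wx": 0, "wy": 0, "wz": 0}, {"jaw": -1, "tx": 0, "ty": 0, "tz": 3.0, "wx": 0, "wy": 0, "wz": 0}, {"jaw": -1, "tx": 0, "ty": 0, "tz": 0, "wx": 0, "wy": 0, "wz": 0}, {"jaw": -1, "tx": 0, "ty": 0, "tz": 0, "wx": 0, "wy": 0, "wz": 0}]}}

```text
clock: 8.82
tcp_pos: [0.4661, -0.3889, 0.1965]
orientation: [0.0, 1.0, 0.009, 0.001]
wrist_force: [-0.1, -0.1, -1.0]
finger_gap: 0.0247
```

```bash
python3 -c "
from h import *
corr([.465,-.39,.182],1)"
```

```text
t 8.82 tcp [ 0.4661 -0.3889  0.1965] F [-0.1 -0.1 -1. ] gap 0.0247 q [-0.83  0.51 -0.19  0.87  0.    2.3 ]
turn [ 0.05 -0.11  0.02] shift present cm [-0.11  0.11  1.45] shift after turn [-0.11  0.11  1.45]
```

>>> {"name": "carry_out", "arguments": {"motion": [{"jaw": -1, "tx": 0, "ty": 0, "tz": 0.8, "wx": 0, "wy": 0, "wz": 0}, {"jaw": -1, "tx": 0, "ty": 0, "tz": 0.3, "wx": 0, "wy": 0, "wz": 0}, {"jaw": -1, "tx": 0, "ty": 0, "tz": 0.2, "wx": 0, "wy": 0, "wz": 0}, {"jaw": -1, "tx": 0, "ty": 0, "tz": 0.15, "wx": 0, "wy": 0, "wz": 0}, {"jaw": -1, "tx": 0, "ty": 0, "tz": 0, "wx": 0, "wy": 0, "wz": 0}, {"jaw": -1, "tx": 0, "ty": 0, "tz": 0, "wx": 0, "wy": 0, "wz": 0}]}}

```text
clock: 9.57
tcp_pos: [0.4657, -0.3886, 0.1815]
orientation: [0.0, 1.0, 0.008, 0.001]
wrist_force: [-1.6, 2.1, 6.2]
finger_gap: 0.025
```

>>> {"name": "carry_out", "arguments": {"motion": [{"jaw": -0.2, "tx": 0, "ty": 0, "tz": 0, "wx": 0, "wy": 0, "wz": 0}, {"jaw": 0.2, "tx": 0, "ty": 0, "tz": 0, "wx": 0, "wy": 0, "wz": 0}, {"jaw": 0.2, "tx": 0, "ty": 0, "tz": 0, "wx": 0, "wy": 0, "wz": 0}, {"jaw": 0.2, "tx": 0, "ty": 0, "tz": -2, "wx": 0, "wy": 0, "wz": 0}, {"jaw": 0.2, "tx": 0, "ty": 0, "tz": -4, "wx": 0, "wy": 0, "wz": 0}, {"jaw": 0.2, "tx": 0, "ty": 0, "tz": -2, "wx": 0, "wy": 0, "wz": -8}, {"jaw": 0.2, "tx": 0, "ty": 0, "tz": 0, "wx": 0, "wy": 0, "wz": -10}, {"jaw": 0.2, "tx": 0, "ty": 0, "tz": 0, "wx": 0, "wy": 0, "wz": -10}, {"jaw": 0.2, "tx": 0, "ty": 0, "tz": 0, "wx": 0, "wy": 0, "wz": -10}, {"jaw": 0.2, "tx": 0, "ty": 0, "tz": 0, "wx": 0, "wy": 0, "wz": -10}, {"jaw": 0.2, "tx": 0, "ty": 0, "tz": 0, "wx": 0, "wy": 0, "wz": -10}, {"jaw": 0.2, "tx": 0, "ty": 0, "tz": 0, "wx": 0, "wy": 0, "wz": -10}, {"jaw": 0.2, "tx": 0, "ty": 0, "tz": 0, "wx": 0, "wy": 0, "wz": -10}, {"jaw": 0.2, "tx": 0, "ty": 0, "tz": 0, "wx": 0, "wy": 0, "wz": -10}, {"jaw": 0.2, "tx": 0, "ty": 0, "tz": 0, "wx": 0, "wy": 0, "wz": -10}, {"jaw": 0.2, "tx": 0, "ty": 0, "tz": 0, "wx": 0, "wy": 0, "wz": -10}, {"jaw": 0.2, "tx": 0, "ty": 0, "tz": 0, "wx": 0, "wy": 0, "wz": -10}, {"jaw": 0.2, "tx": 0, "ty": 0, "tz": 0, "wx": 0, "wy": 0, "wz": -10}, {"jaw": 0.2, "tx": 0, "ty": 0, "tz": 0, "wx": 0, "wy": 0, "wz": -10}, {"jaw": 0.2, "tx": 0, "ty": 0, "tz": 0, "wx": 0, "wy": 0, "wz": -10}]}}

```text
clock: 12.08
tcp_pos: [0.4656, -0.3887, 0.2607]
orientation: [0.001, 0.265, 0.964, 0.0]
wrist_force: [0.3, 0.1, -0.3]
finger_gap: 0.0513
```

>>> {"name": "carry_out", "arguments": {"motion": [{"jaw": 0.2, "tx": 0, "ty": 0, "tz": 0, "wx": 0, "wy": 0, "wz": -10}, {"jaw": 0.2, "tx": 0, "ty": 0, "tz": 0, "wx": 0, "wy": 0, "wz": -10}, {"jaw": 0.2, "tx": 0, "ty": 0, "tz": 0, "wx": 0, "wy": 0, "wz": -10}, {"jaw": 0.2, "tx": 0, "ty": 0, "tz": 0, "wx": 0, "wy": 0, "wz": -2}, {"jaw": 0.2, "tx": 0, "ty": 0, "tz": 0, "wx": 0, "wy": 0, "wz": 0}]}}

```text
clock: 12.7
tcp_pos: [0.4656, -0.3887, 0.2608]
orientation: [0.001, -0.007, 1.0, -0.0]
wrist_force: [0.3, -1.4, 1.1]
finger_gap: 0.051
```

```bash
python3 -c "
from h import *
corr([.4655,-.3885,.181],181)
for n in ('wrist','scene','top'):cv2.imwrite(f'pics/{n}5.png',eyes.read_camera(n))
"
```

```text
t 12.7 tcp [ 0.4656 -0.3887  0.2608] F [ 0.3 -1.4  1.1] gap 0.051 q [-0.83  0.45 -0.12  1.01  0.   -0.84]
turn [-0.02  0.06 -0.18] shift present cm [0.02 0.02 7.98] shift after turn [0.01 0.02 7.98]
```

View pics/wrist5.png

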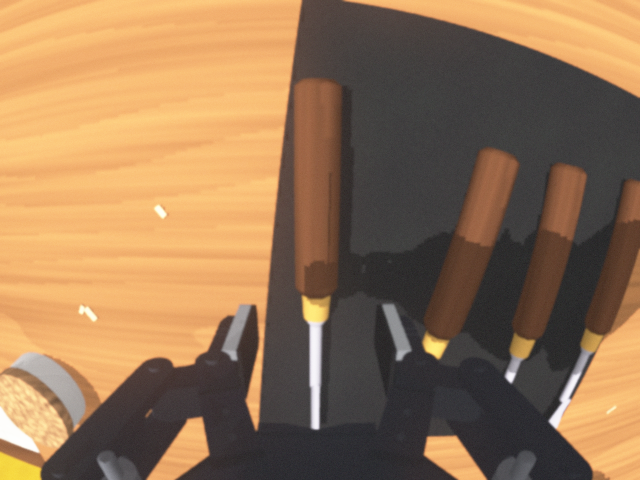

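View pics/scene5.png

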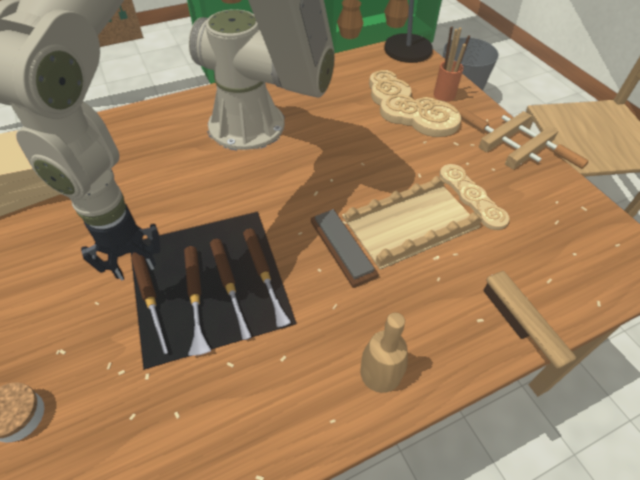

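View pics/top5.png

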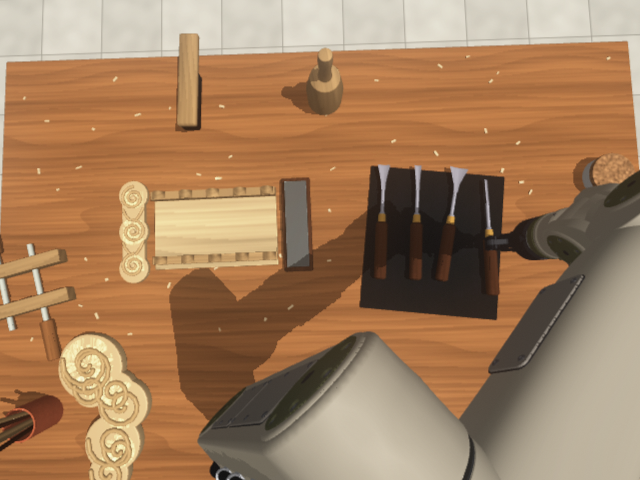

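>>> {"name": "carry_out", "arguments": {"motion": [{"jaw": 0.2, "tx": 0, "ty": 0, "tz": 3.0, "wx": 0, "wy": 0, "wz": 0}, {"jaw": 0.2, "tx": 0, "ty": 0, "tz": 2.8, "wx": 0, "wy": 0, "wz": 0}, {"jaw": 0.2, "tx": 0, "ty": 0, "tz": 1.5, "wx": 0, "wy": 0, "wz": 0}, {"jaw": 0.2, "tx": 0, "ty": 0, "tz": 0.6, "wx": 0, "wy": 0, "wz": 0}, {"jaw": 0.2, "tx": 0, "ty": 0, "tz": 0, "wx": 0, "wy": 0, "wz": 0}, {"jaw": -1, "tx": 0, "ty": 0, "tz": 0, "wx": 0, "wy": 0, "wz": 0}, {"jaw": -1, "tx": 0, "ty": 0, "tz": 0, "wx": 0, "wy": 0, "wz": 0}, {"jaw": -1, "tx": 0, "ty": 0, "tz": 0, "wx": 0, "wy": 0, "wz": 0}, {"jaw": -1, "tx": 0, "ty": 0, "tz": 0, "wx": 0, "wy": 0, "wz": 0}, {"jaw": -1, "tx": 0, "ty": 0, "tz": -1.0, "wx": 0, "wy": 0, "wz": 0}, {"jaw": -1, "tx": 0, "ty": 0, "tz": -3, "wx": 0, "wy": 0, "wz": 0}, {"jaw": -1, "tx": 0, "ty": 0, "tz": -4, "wx": 0, "wy": 0, "wz": 0}, {"jaw": -1, "tx": 0, "ty": 0, "tz": -3, "wx": 0, "wy": 0, "wz": 0}, {"jaw": -1, "tx": 0, "ty": 0, "tz": 0, "wx": 0, "wy": 0, "wz": 0}]}}

```text
clock: 14.6
tcp_pos: [0.4662, -0.3893, 0.2948]
orientation: [0.002, -0.008, 1.0, -0.002]
wrist_force: [-1.0, -0.6, -1.0]
finger_gap: 0.025
```

```bash
python3 -c "
from h import *
corr([.5304,.3241,.29],181)
"
```

```text
t 14.6 tcp [ 0.4662 -0.3893  0.2948] F [-1.  -0.6 -1. ] gap 0.025 q [-0.83  0.42 -0.07  1.07  0.   -0.84]
turn [-0.25  0.26 -0.04] shift present cm [-7.62 71.22  0.21] shift after turn [-7.67 71.22  0.48]
```

>>> {"name": "carry_out", "arguments": {"motion": [{"jaw": -1, "tx": -0.5, "ty": 2.6, "tz": 0, "wx": 0, "wy": 0, "wz": 0}, {"jaw": -1, "tx": -0.5, "ty": 5.0, "tz": 0, "wx": 0, "wy": 0, "wz": 0}, {"jaw": -1, "tx": -0.5, "ty": 5.0, "tz": 0, "wx": 0, "wy": 0, "wz": 0}, {"jaw": -1, "tx": -0.5, "ty": 5.0, "tz": 0, "wx": 0, "wy": 0, "wz": 0}, {"jaw": -1, "tx": -0.5, "ty": 5.0, "tz": 0, "wx": 0, "wy": 0, "wz": 0}, {"jaw": -1, "tx": -0.5, "ty": 5.0, "tz": 0, "wx": 0, "wy": 0, "wz": 0}, {"jaw": -1, "tx": -0.5, "ty": 5.0, "tz": 0, "wx": 0, "wy": 0, "wz": 0}, {"jaw": -1, "tx": -0.5, "ty": 5.0, "tz": 0, "wx": 0, "wy": 0, "wz": 0}, {"jaw": -1, "tx": -0.5, "ty": 5.0, "tz": 0, "wx": 0, "wy": 0, "wz": 0}, {"jaw": -1, "tx": -0.5, "ty": 5.0, "tz": 0, "wx": 0, "wy": 0, "wz": 0}, {"jaw": -1, "tx": -0.5, "ty": 5.0, "tz": 0, "wx": 0, "wy": 0, "wz": 0}, {"jaw": -1, "tx": -0.5, "ty": 5.0, "tz": 0, "wx": 0, "wy": 0, "wz": 0}, {"jaw": -1, "tx": -0.5, "ty": 5.0, "tz": 0, "wx": 0, "wy": 0, "wz": 0}, {"jaw": -1, "tx": -0.5, "ty": 5.0, "tz": 0, "wx": 0, "wy": 0, "wz": 0}, {"jaw": -1, "tx": -0.6, "ty": 3.6, "tz": 0, "wx": 0, "wy": 0, "wz": 0}, {"jaw": -1, "tx": 0, "ty": 0, "tz": 0, "wx": 0, "wy": 0, "wz": 0}, {"jaw": -1, "tx": 0, "ty": 0, "tz": 0, "wx": 0, "wy": 0, "wz": 0}]}}

```text
clock: 16.73
tcp_pos: [0.5282, 0.3246, 0.2901]
orientation: [-0.001, -0.009, 1.0, -0.001]
wrist_force: [-0.7, -0.2, -1.1]
finger_gap: 0.0247
```

Run:
```python
from h import *
corr([.5304,.3241,.203],181)
for n in ("wrist","scene","top"):cv2.imwrite(f"pics/{n}6.png",eyes.read_camera(n))
```

```text
t 16.73 tcp [0.5282 0.3246 0.2901] F [-0.7 -0.2 -1.1] gap 0.0247 q [ 0.42  0.45 -0.03  1.09 -0.    0.4 ]
turn [-0.11 -0.13  0.01] shift present cm [-0.24 -0.03  8.71] shift after turn [-0.22 -0.05  8.71]
```

View pics/wrist6.png

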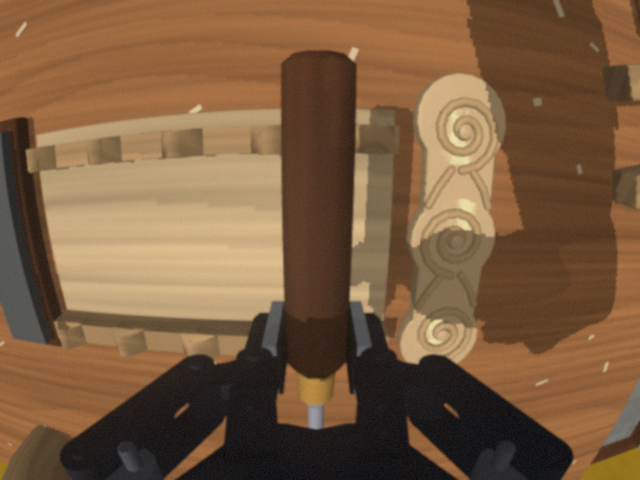

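View pics/scene6.png

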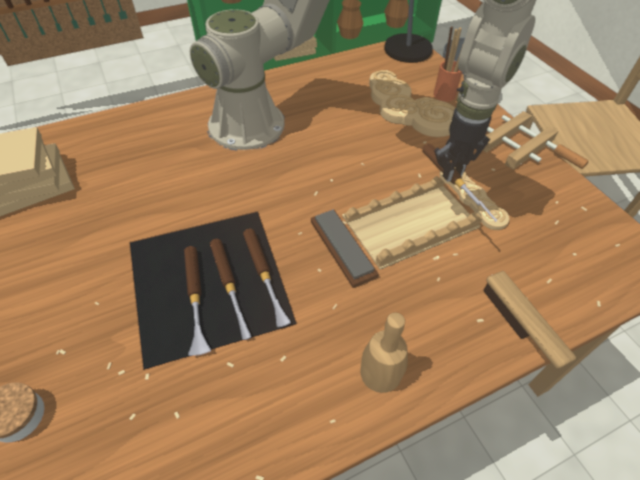

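```bash
cat >> h.py <<'E'
def wray(cal,p,z):
    M=cal["camera_from_world"];Rm=M[:3,:3];o=-Rm.T@M[:3,3];K=cal["K"]
    a=np.array([(p[0]-K[0,2]),(p[1]-K[1,2])])/K[0,0];r=np.hypot(*a);s=np.sin(r)/r if r>0 else 1
    d=Rm.T@np.array([a[0]*s,-a[1]*s,-np.cos(r)]);return o+d*((z-o[2])/d[2])
def wproj(cal,X):
    M=cal["camera_from_world"];q=M[:3,:3]@np.array(X)+M[:3,3];K=cal["K"];q=np.array([q[0],-q[1],-q[2]])
    h=np.hypot(q[0],q[1]);r=np.arctan2(h,q[2]);return np.array([K[0,2]+K[0,0]*r*q[0]/h,K[1,2]+K[1,1]*r*q[1]/h])
def rest(x,y):
    a=np.radians(1.);return np.array([.524+x*np.cos(a)-y*np.sin(a),.231+x*np.sin(a)+y*np.cos(a)])
E
python3 - <<'E'
from h import *
cal=eyes.calibration("wrist");I=cv2.imread("pics/wrist6.png");I=cv2.resize(I,None,fx=2,fy=2,interpolation=cv2.INTER_CUBIC)
for xx,z in((-.07,.035),(.078,.044)):
    for i in range(-2,3):
        q=wproj(cal,[*rest(xx,i*.062),z]);cv2.circle(I,tuple(int(v*2) for v in q),3,(0,0,255),-1)
for xx in(-.09,.09):
    for yy in(-.142,.142):
        q=wproj(cal,[*rest(xx,yy),.008]);cv2.circle(I,tuple(int(v*2) for v in q),3,(255,0,0),-1)
for yy in(.077,.109):
    q=wproj(cal,[*rest(-.07,yy),.022]);cv2.circle(I,tuple(int(v*2) for v in q),3,(0,255,0),-1)
cv2.imwrite("pics/chkw.png",I[170:770,30:830])
E
```

```text
(no output)
```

View pics/chkw.png

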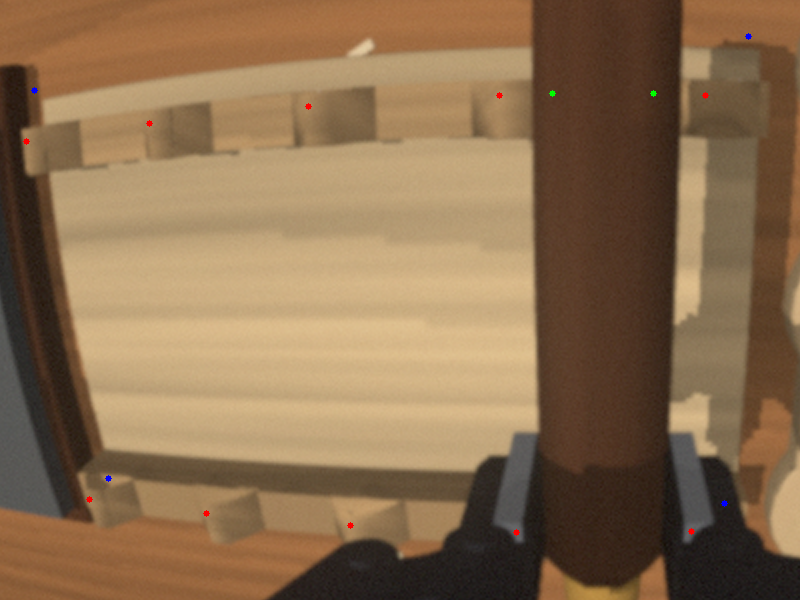

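```bash
python3 - <<'E'
from h import *
cal=eyes.calibration("wrist")
a=np.radians(1.);Rm=np.array([[np.cos(a),np.sin(a)],[-np.sin(a),np.cos(a)]])
def loc(n,p,z):
    w=(wray(cal,p,z) if n=="w" else ray("top",p,z))[:2];return (1e3*Rm@(w-[.524,.231])).round(1)
f=lambda c,r:((c+30)/2,(r+170)/2)
for c,r,z,e in((80,145,.022,-109),(212,128,.022,-47),(376,112,.022,15),(205,122,.022,-47),(42,101,.008,(-90,-142)),(22,135,.03,"rail end -142?")):print(e,loc("w",f(c,r),z))
# high rail: floor left edges, and top-left
for c,r,z,e in((140,507,.031,-109),(262,518,.031,-47),(408,530,.031,15)):print("hi",e,loc("w",f(c,r),z))
t=lambda c,r:(c/4+115-.4,r/4+170-.4)
print("top low edges")
for c,e in((208,"109"),(266,77),(315,47),(374,15),(425,-15),(483,-47),(535,-77),(592,-109)):print(e,loc("t",t(c,350),.022),loc("t",t(c,350),.035))
print("top hi edges")
for c,e in((199,"109"),(258,77),(308,47),(366,15),(415,-15),(473,-47),(525,-77),(582,-109)):print(e,loc("t",t(c,88),.031),loc("t",t(c,88),.044))
E
python3 - <<'E'
import cv2
I=cv2.imread("pics/top0.png")[180:280,145:285]
cv2.imwrite("pics/zz.png",cv2.resize(I,None,fx=5.7,fy=5.7,interpolation=cv2.INTER_CUBIC))
E
```

```text
-109 [ -65.1 -106.3]
-47 [-65.3 -43.5]
15 [-66.2  18.8]
-47 [-67.7 -46.3]
(-90, -142) [ -85.1 -137.9]
rail end -142? [ -72.8 -130.9]
hi -109 [  87.8 -106.9]
hi -47 [ 86.9 -44.5]
hi 15 [88.  17.9]
top low edges
109 [-64.3 112.7] [-65.  108.1]
77 [-65.7  79.5] [-66.4  75.4]
47 [-66.9  51.5] [-67.6  47.7]
15 [-68.3  17.8] [-69.   14.5]
-15 [-69.5 -11.2] [-70.2 -14.2]
-47 [-71.  -44.3] [-71.6 -46.8]
-77 [-72.2 -73.8] [-72.9 -76. ]
-109 [ -73.6 -106.2] [ -74.2 -107.9]
top hi edges
109 [ 85.2 112.7] [ 82.4 108.1]
77 [83.6 78.8] [80.9 74.7]
47 [82.3 50.2] [79.6 46.4]
15 [80.8 16.9] [78.1 13.6]
-15 [ 79.5 -11.1] [ 76.8 -14.1]
-47 [ 78.  -44.3] [ 75.3 -46.8]
-77 [ 76.6 -74. ] [ 74.  -76.1]
-109 [  75.1 -106.4] [  72.5 -108.2]
```

View pics/zz.png

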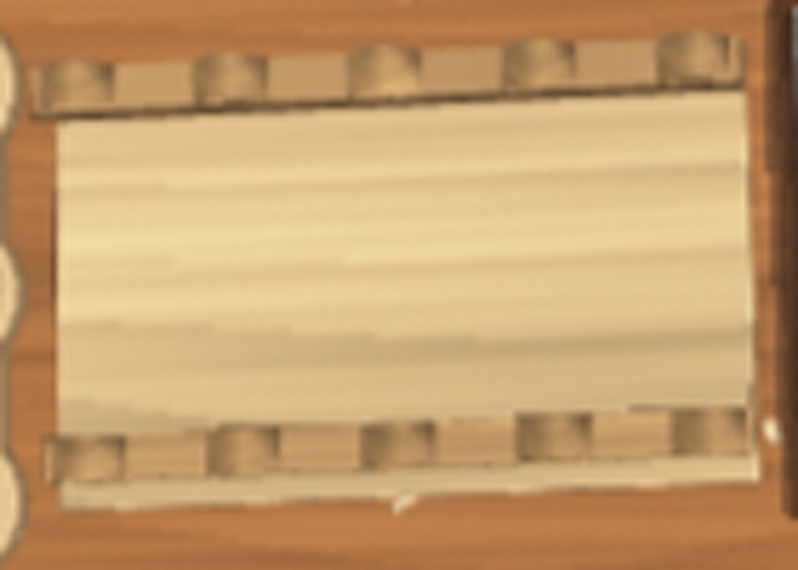

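```bash
sed -i 's/np.array(\[.524+x/np.array([.525+x/; s/,.231+x\*np/,.2341+x*np/' h.py; python3 -c "
from h import *
for y in(.093,.031,-.031,-.093):print(rest(.008,y))
corr([*rest(.008,.093),.204],181)"
```

```text
[0.53137571 0.32722545]
[0.53245776 0.2652349 ]
[0.53353981 0.20324434]
[0.53462186 0.14125378]
t 16.88 tcp [0.5292 0.3236 0.2912] F [ 0.4 -0.8 -0.3] gap 0.0245 q [ 0.42  0.45 -0.03  1.09 -0.    0.4 ]
turn [-0.06 -0.01 -0.1 ] shift present cm [-0.23  0.37  8.72] shift after turn [-0.22  0.36  8.72]
```

>>> {"name": "carry_out", "arguments": {"motion": [{"jaw": -1, "tx": -0.3, "ty": 0.27, "tz": 2.0, "wx": 0, "wy": 0, "wz": 0}, {"jaw": -1, "tx": 0, "ty": 0, "tz": 3.0, "wx": 0, "wy": 0, "wz": 0}, {"jaw": -1, "tx": 0, "ty": 0, "tz": 1.5, "wx": 0, "wy": 0, "wz": 0}, {"jaw": -1, "tx": 0, "ty": 0, "tz": 1.2, "wx": 0, "wy": 0, "wz": 0}, {"jaw": -1, "tx": 0, "ty": 0, "tz": 0, "wx": 0, "wy": 0, "wz": 0}, {"jaw": -1, "tx": 0, "ty": 0, "tz": 0, "wx": 0, "wy": 0, "wz": 0}]}}

```text
clock: 17.62
tcp_pos: [0.5331, 0.3274, 0.2156]
orientation: [0.001, -0.008, 1.0, 0.0]
wrist_force: [-0.5, 0.2, -2.4]
finger_gap: 0.0245
```

Run:
```python
from h import *
corr([*rest(.008,.093),.201],181)
for n in ("wrist","scene","top"):cv2.imwrite(f"pics/{n}7.png",eyes.read_camera(n))
I=cv2.imread("pics/scene7.png")[130:280,300:520];cv2.imwrite("pics/s7.png",cv2.resize(I,None,fx=3.6,fy=3.6,interpolation=2))
```

```text
t 17.62 tcp [0.5331 0.3274 0.2156] F [-0.5  0.2 -2.4] gap 0.0245 q [ 0.42  0.52 -0.12  0.93 -0.    0.41]
turn [ 0.01  0.14 -0.04] shift present cm [ 0.17 -0.01  1.46] shift after turn [ 0.17 -0.01  1.46]
```

View pics/wrist7.png

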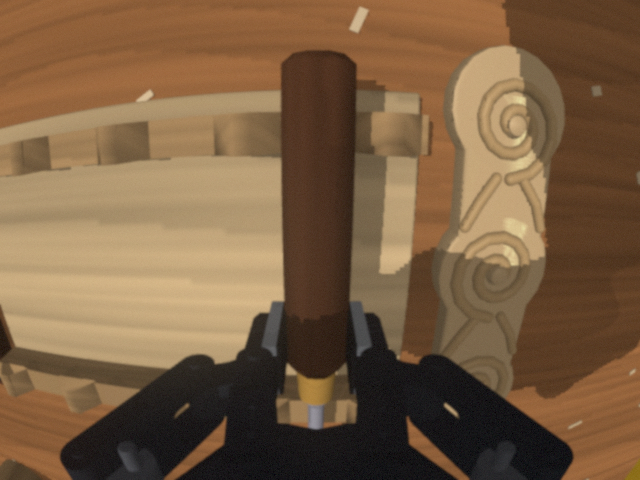

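View pics/s7.png

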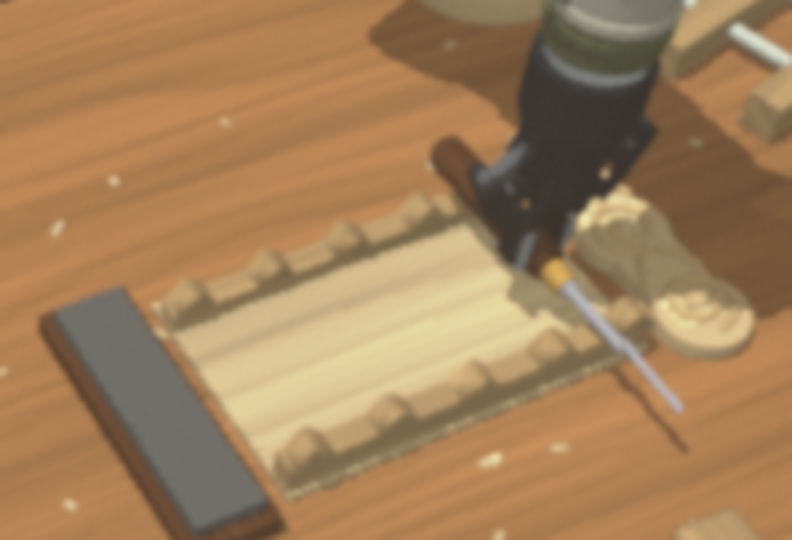

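>>> {"name": "carry_out", "arguments": {"motion": [{"jaw": -1, "tx": 0, "ty": 0, "tz": 0.7, "wx": 0, "wy": 0, "wz": 0}, {"jaw": -1, "tx": 0, "ty": 0, "tz": 0.4, "wx": 0, "wy": 0, "wz": 0}, {"jaw": -1, "tx": 0, "ty": 0, "tz": 0.2, "wx": 0, "wy": 0, "wz": 0}, {"jaw": -1, "tx": 0, "ty": 0, "tz": 0.1, "wx": 0, "wy": 0, "wz": 0}, {"jaw": -1, "tx": 0, "ty": 0, "tz": 0, "wx": 0, "wy": 0, "wz": 0}, {"jaw": -1, "tx": 0, "ty": 0, "tz": 0, "wx": 0, "wy": 0, "wz": 0}]}}

```text
clock: 18.52
tcp_pos: [0.5323, 0.3272, 0.2021]
orientation: [0.001, -0.008, 1.0, -0.0]
wrist_force: [-4.0, -1.4, 9.2]
finger_gap: 0.0249
```

>>> {"name": "carry_out", "arguments": {"motion": [{"jaw": -0.35, "tx": 0, "ty": 0, "tz": 0, "wx": 0, "wy": 0, "wz": 0}, {"jaw": -0.2, "tx": 0, "ty": 0, "tz": 0, "wx": 0, "wy": 0, "wz": 0}, {"jaw": 0.1, "tx": 0, "ty": 0, "tz": 0, "wx": 0, "wy": 0, "wz": 0}, {"jaw": 0.1, "tx": 0, "ty": 0, "tz": 0, "wx": 0, "wy": 0, "wz": 0}, {"jaw": 0.1, "tx": 0, "ty": 0, "tz": -1.5, "wx": 0, "wy": 0, "wz": 0}, {"jaw": 0.1, "tx": 0, "ty": 0, "tz": -3, "wx": 0, "wy": 0, "wz": 0}, {"jaw": 0.1, "tx": 0, "ty": 0, "tz": -4, "wx": 0, "wy": 0, "wz": 0}, {"jaw": 0.2, "tx": 0, "ty": 0, "tz": -0.5, "wx": 0, "wy": 0, "wz": 0}]}}

```text
clock: 19.52
tcp_pos: [0.5338, 0.3278, 0.2954]
orientation: [0.004, -0.008, 1.0, 0.001]
wrist_force: [0.4, -0.1, -0.2]
finger_gap: 0.0512
```

Run:
```python
from h import *
corr([.503,-.2268,.26],176.3)
for n in ("wrist","scene","top"):cv2.imwrite(f"pics/{n}8.png",eyes.read_camera(n))
I=cv2.imread("pics/scene8.png")[130:280,300:520];cv2.imwrite("pics/s8.png",cv2.resize(I,None,fx=3.6,fy=3.6,interpolation=2))
```

```text
t 19.52 tcp [0.5338 0.3278 0.2954] F [ 0.4 -0.1 -0.2] gap 0.0512 q [ 0.42  0.46 -0.01  1.09 -0.    0.41]
turn [0.16 0.44 4.66] shift present cm [  4.04 -55.41   3.37] shift after turn [ -0.51 -55.55   3.54]
```

View pics/wrist8.png

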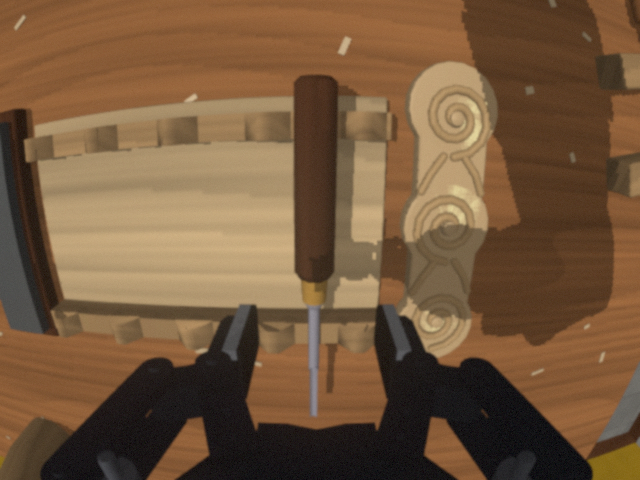

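View pics/s8.png

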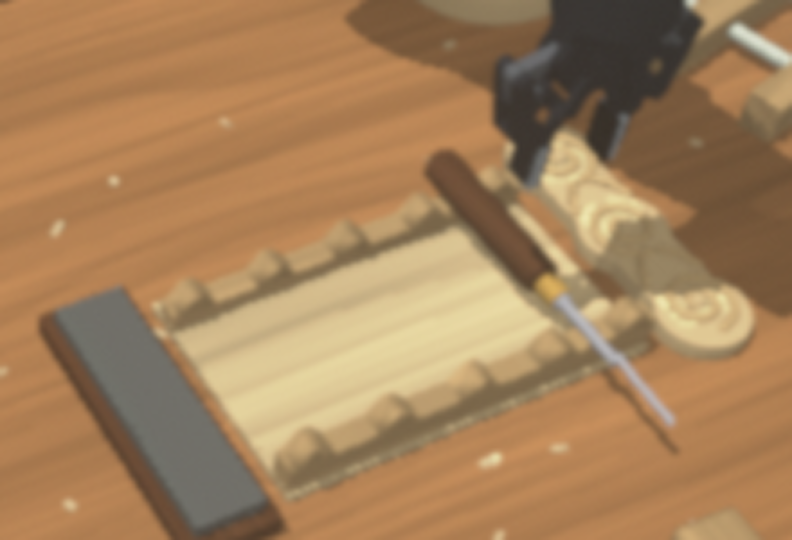

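>>> {"name": "carry_out", "arguments": {"motion": [{"jaw": 0.2, "tx": 0, "ty": 0, "tz": 0, "wx": 0, "wy": 0.4, "wz": 4.7}, {"jaw": 0.2, "tx": 0, "ty": -3.0, "tz": 0, "wx": 0, "wy": 0, "wz": 0}, {"jaw": 0.2, "tx": 0, "ty": -5.0, "tz": 0, "wx": 0, "wy": 0, "wz": 0}, {"jaw": 0.2, "tx": 0, "ty": -5.5, "tz": 0, "wx": 0, "wy": 0, "wz": 0}, {"jaw": 0.2, "tx": 0, "ty": -5.5, "tz": 0, "wx": 0, "wy": 0, "wz": 0}, {"jaw": 0.2, "tx": 0, "ty": -5.5, "tz": 0, "wx": 0, "wy": 0, "wz": 0}, {"jaw": 0.2, "tx": 0, "ty": -5.5, "tz": 0, "wx": 0, "wy": 0, "wz": 0}, {"jaw": 0.2, "tx": 0, "ty": -5.5, "tz": 0.5, "wx": 0, "wy": 0, "wz": 0}, {"jaw": 0.2, "tx": 0, "ty": -5.5, "tz": 0.5, "wx": 0, "wy": 0, "wz": 0}, {"jaw": 0.2, "tx": 0, "ty": -5.5, "tz": 0.5, "wx": 0, "wy": 0, "wz": 0}, {"jaw": 0.2, "tx": -0.2, "ty": -5.5, "tz": 1.0, "wx": 0, "wy": 0, "wz": 0}, {"jaw": 0.2, "tx": -0.3, "ty": -3.5, "tz": 1.0, "wx": 0, "wy": 0, "wz": 0}, {"jaw": 0.2, "tx": 0, "ty": 0, "tz": 0, "wx": 0, "wy": 0, "wz": 0}, {"jaw": 0.2, "tx": 0, "ty": 0, "tz": 0, "wx": 0, "wy": 0, "wz": 0}]}}

```text
clock: 21.42
tcp_pos: [0.5005, -0.2263, 0.255]
orientation: [-0.004, 0.033, 0.999, 0.001]
wrist_force: [0.7, 0.2, -0.1]
finger_gap: 0.0515
```

Run:
```python
from h import *
corr([.503,-.2268,.181],176.3)
for n in ("wrist","scene"):cv2.imwrite(f"pics/{n}9.png",eyes.read_camera(n))
```

```text
t 21.43 tcp [ 0.5005 -0.2263  0.255 ] F [ 0.7  0.2 -0.1] gap 0.0515 q [-0.57  0.36 -0.27  0.95 -0.   -0.5 ]
turn [ 0.06 -0.47 -0.05] shift present cm [-0.31 -0.04  7.39] shift after turn [-0.25 -0.04  7.4 ]
```

View pics/wrist9.png

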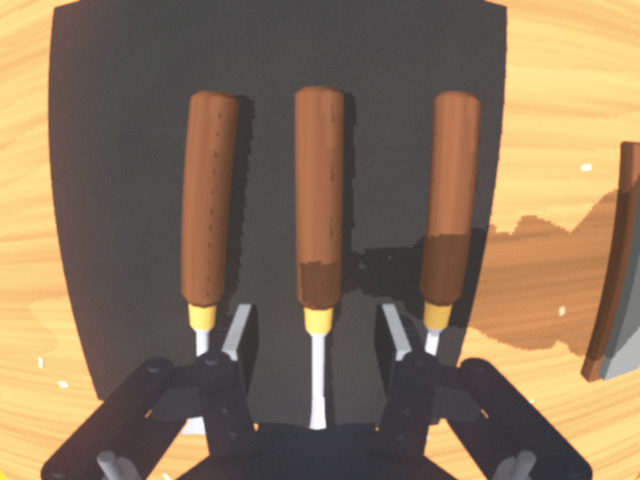

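>>> {"name": "carry_out", "arguments": {"motion": [{"jaw": 0.2, "tx": -0.2, "ty": 0, "tz": 2.5, "wx": 0, "wy": -0.4, "wz": 0}, {"jaw": 0.2, "tx": 0, "ty": 0, "tz": 2.5, "wx": 0, "wy": 0, "wz": 0}, {"jaw": 0.2, "tx": 0, "ty": 0, "tz": 1.6, "wx": 0, "wy": 0, "wz": 0}, {"jaw": 0.2, "tx": 0, "ty": 0, "tz": 0.7, "wx": 0, "wy": 0, "wz": 0}, {"jaw": 0.2, "tx": 0, "ty": 0, "tz": 0, "wx": 0, "wy": 0, "wz": 0}, {"jaw": -1, "tx": 0, "ty": 0, "tz": 0, "wx": 0, "wy": 0, "wz": 0}, {"jaw": -1, "tx": 0, "ty": 0, "tz": 0, "wx": 0, "wy": 0, "wz": 0}, {"jaw": -1, "tx": 0, "ty": 0, "tz": 0, "wx": 0, "wy": 0, "wz": 0}, {"jaw": -1, "tx": 0, "ty": 0, "tz": 0, "wx": 0, "wy": 0, "wz": 0}, {"jaw": -1, "tx": 0, "ty": 0, "tz": -1, "wx": 0, "wy": 0, "wz": 0}, {"jaw": -1, "tx": 0, "ty": 0, "tz": -3, "wx": 0, "wy": 0, "wz": 0}, {"jaw": -1, "tx": 0, "ty": 0, "tz": -4, "wx": 0, "wy": 0, "wz": -1.6}, {"jaw": -1, "tx": 0, "ty": 0, "tz": -3, "wx": 0, "wy": 0, "wz": -3.1}, {"jaw": -1, "tx": 0, "ty": 0, "tz": 0, "wx": 0, "wy": 0, "wz": 0}, {"jaw": -1, "tx": 0, "ty": 0, "tz": 0, "wx": 0, "wy": 0, "wz": 0}]}}

```text
clock: 23.4
tcp_pos: [0.5025, -0.2268, 0.2921]
orientation: [-0.0, -0.008, 1.0, 0.0]
wrist_force: [-0.1, 0.5, -2.0]
finger_gap: 0.0246
```

Run:
```python
from h import *
corr([*rest(.008,.031),.29],181)
for n in ("wrist","scene"):cv2.imwrite(f"pics/{n}10.png",eyes.read_camera(n))
```

```text
t 23.4 tcp [ 0.5025 -0.2268  0.2921] F [-0.1  0.5 -2. ] gap 0.0246 q [-0.57  0.33 -0.22  1.03 -0.   -0.59]
turn [ 0.   -0.   -0.09] shift present cm [-3.78 49.15  0.21] shift after turn [-3.85 49.14  0.21]
```

View pics/scene10.png

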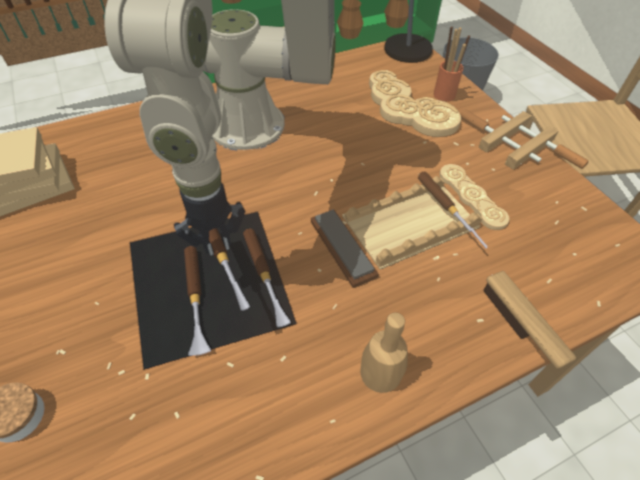

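>>> {"name": "carry_out", "arguments": {"motion": [{"jaw": -1, "tx": -0.1, "ty": 2.6, "tz": 0, "wx": 0, "wy": 0, "wz": 0}, {"jaw": -1, "tx": -0.4, "ty": 4.9, "tz": 0, "wx": 0, "wy": 0, "wz": 0}, {"jaw": -1, "tx": -0.4, "ty": 4.9, "tz": 0, "wx": 0, "wy": 0, "wz": 0}, {"jaw": -1, "tx": -0.4, "ty": 4.9, "tz": 0, "wx": 0, "wy": 0, "wz": 0}, {"jaw": -1, "tx": -0.4, "ty": 4.9, "tz": 0, "wx": 0, "wy": 0, "wz": 0}, {"jaw": -1, "tx": -0.4, "ty": 4.9, "tz": 0, "wx": 0, "wy": 0, "wz": 0}, {"jaw": -1, "tx": -0.4, "ty": 4.9, "tz": 0, "wx": 0, "wy": 0, "wz": 0}, {"jaw": -1, "tx": -0.4, "ty": 4.9, "tz": 0, "wx": 0, "wy": 0, "wz": 0}, {"jaw": -1, "tx": -0.4, "ty": 4.9, "tz": 0, "wx": 0, "wy": 0, "wz": 0}, {"jaw": -1, "tx": -0.4, "ty": 4.9, "tz": 0, "wx": 0, "wy": 0, "wz": 0}, {"jaw": -1, "tx": -0.1, "ty": 2.4, "tz": 0, "wx": 0, "wy": 0, "wz": 0}, {"jaw": -1, "tx": 0, "ty": 0, "tz": 0, "wx": 0, "wy": 0, "wz": 0}, {"jaw": -1, "tx": 0, "ty": 0, "tz": 3.0, "wx": 0, "wy": 0, "wz": 0}, {"jaw": -1, "tx": 0, "ty": 0, "tz": 3.0, "wx": 0, "wy": 0, "wz": 0}, {"jaw": -1, "tx": 0, "ty": 0, "tz": 1.5, "wx": 0, "wy": 0, "wz": 0}, {"jaw": -1, "tx": 0, "ty": 0, "tz": 0, "wx": 0, "wy": 0, "wz": 0}, {"jaw": -1, "tx": 0, "ty": 0, "tz": 0, "wx": 0, "wy": 0, "wz": 0}]}}

```text
clock: 25.62
tcp_pos: [0.5334, 0.2643, 0.2186]
orientation: [0.001, -0.008, 1.0, -0.0]
wrist_force: [0.5, -0.2, -1.5]
finger_gap: 0.0247
```

Run:
```python
from h import *
corr([*rest(.008,.031),.202],181)
for n in ("wrist",):cv2.imwrite(f"pics/{n}11.png",eyes.read_camera(n))
```

```text
t 25.62 tcp [0.5334 0.2643 0.2186] F [ 0.5 -0.2 -1.5] gap 0.0247 q [ 0.33  0.47 -0.2   0.9  -0.    0.31]
turn [-0.02  0.14 -0.07] shift present cm [0.09 0.09 1.66] shift after turn [0.09 0.09 1.66]
```

View pics/wrist11.png

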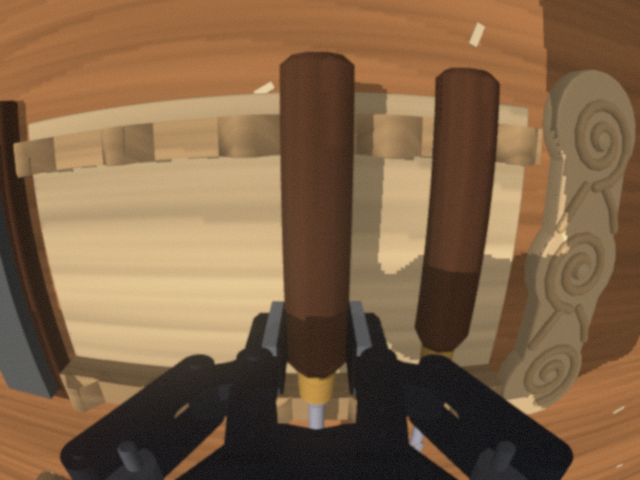

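>>> {"name": "carry_out", "arguments": {"motion": [{"jaw": -1, "tx": 0, "ty": 0.1, "tz": 0.8, "wx": 0, "wy": 0, "wz": 0}, {"jaw": -1, "tx": 0, "ty": 0, "tz": 0.5, "wx": 0, "wy": 0, "wz": 0}, {"jaw": -1, "tx": 0, "ty": 0, "tz": 0.25, "wx": 0, "wy": 0, "wz": 0}, {"jaw": -1, "tx": 0, "ty": 0, "tz": 0.1, "wx": 0, "wy": 0, "wz": 0}, {"jaw": -1, "tx": 0, "ty": 0, "tz": 0, "wx": 0, "wy": 0, "wz": 0}, {"jaw": -1, "tx": 0, "ty": 0, "tz": 0, "wx": 0, "wy": 0, "wz": 0}]}}

```text
clock: 26.42
tcp_pos: [0.5325, 0.2656, 0.203]
orientation: [0.001, -0.008, 1.0, -0.0]
wrist_force: [-4.4, -2.2, 12.0]
finger_gap: 0.0246
```

Contact on the rail; release and retreat.

>>> {"name": "carry_out", "arguments": {"motion": [{"jaw": -0.35, "tx": 0, "ty": 0, "tz": 0, "wx": 0, "wy": 0, "wz": 0}, {"jaw": -0.2, "tx": 0, "ty": 0, "tz": 0, "wx": 0, "wy": 0, "wz": 0}, {"jaw": 0.1, "tx": 0, "ty": 0, "tz": 0, "wx": 0, "wy": 0, "wz": 0}, {"jaw": 0.1, "tx": 0, "ty": 0, "tz": 0, "wx": 0, "wy": 0, "wz": 0}, {"jaw": 0.1, "tx": 0, "ty": 0, "tz": -1.5, "wx": 0, "wy": 0, "wz": 0}, {"jaw": 0.1, "tx": 0, "ty": 0, "tz": -3, "wx": 0, "wy": 0, "wz": 0}, {"jaw": 0.1, "tx": 0, "ty": 0, "tz": -4, "wx": 0, "wy": 0, "wz": 0}, {"jaw": 0.2, "tx": 0, "ty": 0, "tz": 0, "wx": 0, "wy": 0, "wz": 0}]}}

```text
clock: 27.42
tcp_pos: [0.5342, 0.2661, 0.291]
orientation: [0.004, -0.008, 1.0, 0.001]
wrist_force: [-0.0, -0.5, 0.4]
finger_gap: 0.0511
```

Run:
```python
from h import *
corr([.5063,-.1477,.26],175.5)
for n in ("wrist",):cv2.imwrite(f"pics/{n}12.png",eyes.read_camera(n))
```

```text
t 27.43 tcp [0.5342 0.2661 0.291 ] F [-0.  -0.5  0.4] gap 0.0511 q [ 0.33  0.41 -0.1   1.05 -0.    0.31]
turn [0.13 0.5  5.46] shift present cm [  3.51 -41.34   3.  ] shift after turn [ -0.47 -41.48   3.1 ]
```

View pics/wrist12.png

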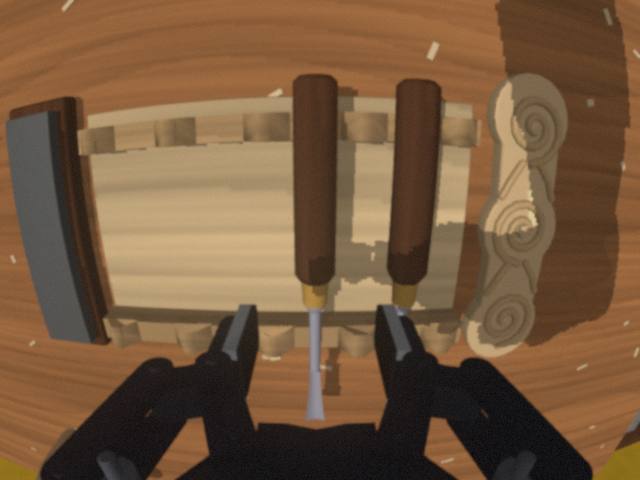

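>>> {"name": "carry_out", "arguments": {"motion": [{"jaw": 0.2, "tx": 0, "ty": 0, "tz": 0, "wx": 0, "wy": 0, "wz": 5.5}, {"jaw": 0.2, "tx": 0, "ty": -3.0, "tz": 0, "wx": 0, "wy": 0, "wz": 0}, {"jaw": 0.2, "tx": 0, "ty": -5.0, "tz": 0, "wx": 0, "wy": 0, "wz": 0}, {"jaw": 0.2, "tx": 0, "ty": -5.0, "tz": 0, "wx": 0, "wy": 0, "wz": 0}, {"jaw": 0.2, "tx": 0, "ty": -5.0, "tz": 0, "wx": 0, "wy": 0, "wz": 0}, {"jaw": 0.2, "tx": 0, "ty": -5.0, "tz": 0, "wx": 0, "wy": 0, "wz": 0}, {"jaw": 0.2, "tx": -0.1, "ty": -5.0, "tz": 0.5, "wx": 0, "wy": 0, "wz": 0}, {"jaw": 0.2, "tx": -0.1, "ty": -5.0, "tz": 0.5, "wx": 0, "wy": 0, "wz": 0}, {"jaw": 0.2, "tx": -0.2, "ty": -5.0, "tz": 1.0, "wx": 0, "wy": 0, "wz": 0}, {"jaw": 0.2, "tx": -0.2, "ty": -3.5, "tz": 1.0, "wx": 0, "wy": 0, "wz": 0}, {"jaw": 0.2, "tx": 0, "ty": 0, "tz": 0, "wx": 0, "wy": 0, "wz": 0}, {"jaw": 0.2, "tx": 0, "ty": 0, "tz": 0, "wx": 0, "wy": 0, "wz": 0}]}}

```text
clock: 28.98
tcp_pos: [0.5054, -0.1482, 0.2559]
orientation: [-0.0, 0.04, 0.999, 0.0]
wrist_force: [0.9, -0.1, -0.0]
finger_gap: 0.0513
```

Run:
```python
from h import *
corr([.5063,-.1477,.181],175.5)
for n in ("wrist",):cv2.imwrite(f"pics/{n}13.png",eyes.read_camera(n))
```

```text
t 28.98 tcp [ 0.5054 -0.1482  0.2559] F [ 0.9 -0.1 -0. ] gap 0.0513 q [-0.44  0.32 -0.33  0.92  0.   -0.36]
turn [ 0.03 -0.02 -0.06] shift present cm [-0.09  0.05  7.49] shift after turn [-0.08  0.06  7.49]
```

View pics/wrist13.png

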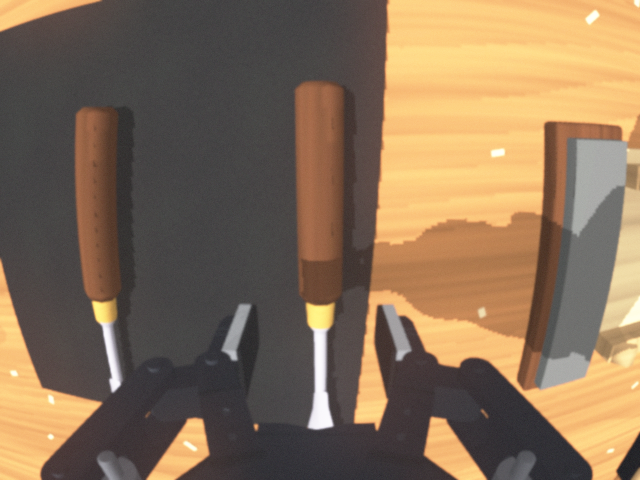

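>>> {"name": "carry_out", "arguments": {"motion": [{"jaw": 0.2, "tx": -0.1, "ty": 0.1, "tz": 2.5, "wx": 0, "wy": 0, "wz": 0}, {"jaw": 0.2, "tx": 0, "ty": 0, "tz": 2.6, "wx": 0, "wy": 0, "wz": 0}, {"jaw": 0.2, "tx": 0, "ty": 0, "tz": 1.6, "wx": 0, "wy": 0, "wz": 0}, {"jaw": 0.2, "tx": 0, "ty": 0, "tz": 0.7, "wx": 0, "wy": 0, "wz": 0}, {"jaw": 0.2, "tx": 0, "ty": 0, "tz": 0, "wx": 0, "wy": 0, "wz": 0}, {"jaw": -1, "tx": 0, "ty": 0, "tz": 0, "wx": 0, "wy": 0, "wz": 0}, {"jaw": -1, "tx": 0, "ty": 0, "tz": 0, "wx": 0, "wy": 0, "wz": 0}, {"jaw": -1, "tx": 0, "ty": 0, "tz": 0, "wx": 0, "wy": 0, "wz": 0}, {"jaw": -1, "tx": 0, "ty": 0, "tz": 0, "wx": 0, "wy": 0, "wz": 0}, {"jaw": -1, "tx": 0, "ty": 0, "tz": -1, "wx": 0, "wy": 0, "wz": 0}, {"jaw": -1, "tx": 0, "ty": 0, "tz": -3, "wx": 0, "wy": 0, "wz": 0}, {"jaw": -1, "tx": 0, "ty": 0, "tz": -4, "wx": 0, "wy": 0, "wz": -2.0}, {"jaw": -1, "tx": 0, "ty": 0, "tz": -3, "wx": 0, "wy": 0, "wz": -3.5}, {"jaw": -1, "tx": 0, "ty": 0, "tz": 0, "wx": 0, "wy": 0, "wz": 0}, {"jaw": -1, "tx": 0, "ty": 0, "tz": 0, "wx": 0, "wy": 0, "wz": 0}]}}

```text
clock: 30.9
tcp_pos: [0.5064, -0.1475, 0.2917]
orientation: [-0.0, -0.008, 1.0, -0.0]
wrist_force: [0.5, -0.8, -1.0]
finger_gap: 0.0247
```

Run:
```python
from h import *
corr([*rest(.008,-.031),.29],181)
```

```text
t 30.9 tcp [ 0.5064 -0.1475  0.2917] F [ 0.5 -0.8 -1. ] gap 0.0247 q [-0.44  0.28 -0.28  1.01 -0.   -0.45]
turn [-0.01 -0.   -0.09] shift present cm [-3.27 35.03  0.16] shift after turn [-3.32 35.02  0.17]
```

>>> {"name": "carry_out", "arguments": {"motion": [{"jaw": -1, "tx": -0.2, "ty": 2.8, "tz": 0, "wx": 0, "wy": 0, "wz": 0}, {"jaw": -1, "tx": -0.5, "ty": 4.9, "tz": 0, "wx": 0, "wy": 0, "wz": 0}, {"jaw": -1, "tx": -0.5, "ty": 4.9, "tz": 0, "wx": 0, "wy": 0, "wz": 0}, {"jaw": -1, "tx": -0.5, "ty": 4.9, "tz": 0, "wx": 0, "wy": 0, "wz": 0}, {"jaw": -1, "tx": -0.5, "ty": 4.9, "tz": 0, "wx": 0, "wy": 0, "wz": 0}, {"jaw": -1, "tx": -0.5, "ty": 4.9, "tz": 0, "wx": 0, "wy": 0, "wz": 0}, {"jaw": -1, "tx": -0.5, "ty": 4.9, "tz": 0, "wx": 0, "wy": 0, "wz": 0}, {"jaw": -1, "tx": -0.1, "ty": 2.9, "tz": 0, "wx": 0, "wy": 0, "wz": 0}, {"jaw": -1, "tx": 0, "ty": 0, "tz": 0, "wx": 0, "wy": 0, "wz": 0}, {"jaw": -1, "tx": 0, "ty": 0, "tz": 3.0, "wx": 0, "wy": 0, "wz": 0}, {"jaw": -1, "tx": 0, "ty": 0, "tz": 3.0, "wx": 0, "wy": 0, "wz": 0}, {"jaw": -1, "tx": 0, "ty": 0, "tz": 1.5, "wx": 0, "wy": 0, "wz": 0}, {"jaw": -1, "tx": 0, "ty": 0, "tz": 0, "wx": 0, "wy": 0, "wz": 0}, {"jaw": -1, "tx": 0, "ty": 0, "tz": 0, "wx": 0, "wy": 0, "wz": 0}]}}

```text
clock: 32.65
tcp_pos: [0.5346, 0.2036, 0.2181]
orientation: [0.001, -0.008, 1.0, -0.0]
wrist_force: [1.1, -0.2, -1.1]
finger_gap: 0.0245
```

Run:
```python
from h import *
corr([*rest(.008,-.031),.202],181)
for n in ("wrist",):cv2.imwrite(f"pics/{n}14.png",eyes.read_camera(n))
```

```text
t 32.65 tcp [0.5346 0.2036 0.2181] F [ 1.1 -0.2 -1.1] gap 0.0245 q [ 0.22  0.43 -0.27  0.87 -0.    0.21]
turn [-0.03  0.13 -0.07] shift present cm [ 0.11 -0.03  1.61] shift after turn [ 0.11 -0.03  1.61]
```

View pics/wrist14.png

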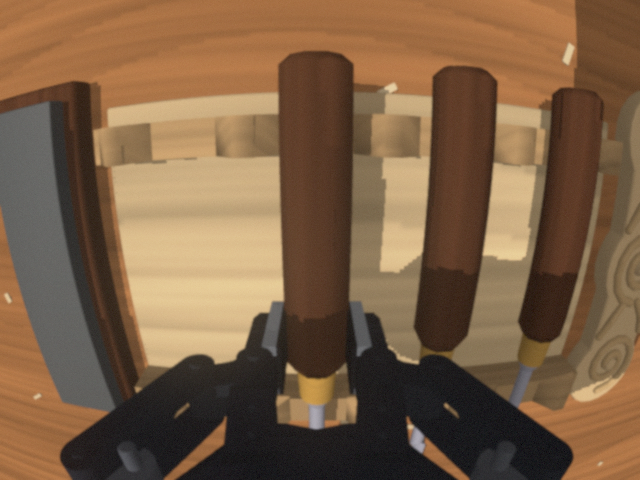

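>>> {"name": "carry_out", "arguments": {"motion": [{"jaw": -1, "tx": 0, "ty": 0, "tz": 0.8, "wx": 0, "wy": 0, "wz": 0}, {"jaw": -1, "tx": 0, "ty": 0, "tz": 0.5, "wx": 0, "wy": 0, "wz": 0}, {"jaw": -1, "tx": 0, "ty": 0, "tz": 0.2, "wx": 0, "wy": 0, "wz": 0}, {"jaw": -1, "tx": 0, "ty": 0, "tz": 0.1, "wx": 0, "wy": 0, "wz": 0}, {"jaw": -1, "tx": 0, "ty": 0, "tz": 0, "wx": 0, "wy": 0, "wz": 0}, {"jaw": -1, "tx": 0, "ty": 0, "tz": 0, "wx": 0, "wy": 0, "wz": 0}]}}

```text
clock: 33.45
tcp_pos: [0.5338, 0.2038, 0.2024]
orientation: [0.001, -0.008, 1.0, -0.0]
wrist_force: [-4.0, -0.4, 8.0]
finger_gap: 0.0244
```

>>> {"name": "carry_out", "arguments": {"motion": [{"jaw": -0.35, "tx": 0, "ty": 0, "tz": 0, "wx": 0, "wy": 0, "wz": 0}, {"jaw": -0.2, "tx": 0, "ty": 0, "tz": 0, "wx": 0, "wy": 0, "wz": 0}, {"jaw": 0.1, "tx": 0, "ty": 0, "tz": 0, "wx": 0, "wy": 0, "wz": 0}, {"jaw": 0.1, "tx": 0, "ty": 0, "tz": 0, "wx": 0, "wy": 0, "wz": 0}, {"jaw": 0.1, "tx": 0, "ty": 0, "tz": -1.5, "wx": 0, "wy": 0, "wz": 0}, {"jaw": 0.1, "tx": 0, "ty": 0, "tz": -3, "wx": 0, "wy": 0, "wz": 0}, {"jaw": 0.1, "tx": 0, "ty": 0, "tz": -4, "wx": 0, "wy": 0, "wz": 0}, {"jaw": 0.2, "tx": 0, "ty": 0, "tz": 0, "wx": 0, "wy": 0, "wz": 0}]}}

```text
clock: 34.45
tcp_pos: [0.5356, 0.2043, 0.2909]
orientation: [0.004, -0.008, 1.0, 0.001]
wrist_force: [0.9, -0.1, 0.2]
finger_gap: 0.0508
```

Run:
```python
from h import *
corr([.497,-.2997,.26],168.5)
for n in ("wrist",):cv2.imwrite(f"pics/{n}15.png",eyes.read_camera(n))
```

```text
t 34.45 tcp [0.5356 0.2043 0.2909] F [ 0.9 -0.1  0.2] gap 0.0508 q [ 0.22  0.36 -0.17  1.03 -0.    0.21]
turn [ 0.11  0.5  12.47] shift present cm [  4.73 -50.33   3.  ] shift after turn [ -6.27 -50.15   3.09]
```

View pics/wrist15.png

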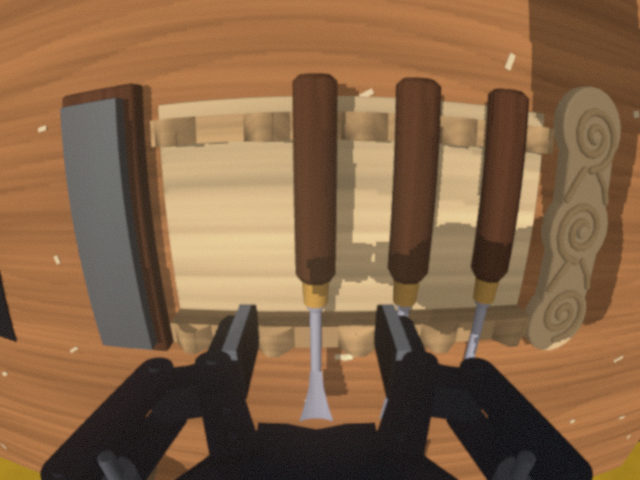

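>>> {"name": "carry_out", "arguments": {"motion": [{"jaw": 0.2, "tx": 0.3, "ty": -2.8, "tz": 0, "wx": 0, "wy": 0, "wz": 0}, {"jaw": 0.2, "tx": 0.4, "ty": -5.0, "tz": 0, "wx": 0, "wy": 0, "wz": 0}, {"jaw": 0.2, "tx": 0.4, "ty": -5.0, "tz": 0, "wx": 0, "wy": 0, "wz": 0}, {"jaw": 0.2, "tx": 0.4, "ty": -5.0, "tz": 0, "wx": 0, "wy": 0, "wz": 0}, {"jaw": 0.2, "tx": 0.4, "ty": -5.0, "tz": 0, "wx": 0, "wy": 0, "wz": 0}, {"jaw": 0.2, "tx": 0.4, "ty": -5.0, "tz": 0, "wx": 0, "wy": 0, "wz": 0}, {"jaw": 0.2, "tx": 0.4, "ty": -5.0, "tz": 0, "wx": 0, "wy": 0, "wz": 0}, {"jaw": 0.2, "tx": 0.4, "ty": -5.0, "tz": 0.5, "wx": 0, "wy": 0, "wz": 0}, {"jaw": 0.2, "tx": 0.4, "ty": -5.0, "tz": 0.5, "wx": 0, "wy": 0, "wz": 0}, {"jaw": 0.2, "tx": 0.4, "ty": -5.0, "tz": 1.0, "wx": 0, "wy": 0, "wz": 0}, {"jaw": 0.2, "tx": 0.4, "ty": -2.5, "tz": 1.0, "wx": 0, "wy": 0, "wz": 0}, {"jaw": 0.2, "tx": 0, "ty": 0, "tz": 0, "wx": 0, "wy": 0, "wz": 6.2}, {"jaw": 0.2, "tx": 0, "ty": 0, "tz": 0, "wx": 0, "wy": 0, "wz": 6.3}, {"jaw": 0.2, "tx": 0, "ty": 0, "tz": 0, "wx": 0, "wy": 0, "wz": 0}, {"jaw": 0.2, "tx": 0, "ty": 0, "tz": 0, "wx": 0, "wy": 0, "wz": 0}]}}

```text
clock: 36.38
tcp_pos: [0.4993, -0.2996, 0.2561]
orientation: [0.0, 0.1, 0.995, -0.0]
wrist_force: [0.2, 0.1, -0.7]
finger_gap: 0.0515
```

Run:
```python
from h import *
corr([.497,-.2997,.181],168.5)
for n in ("wrist",):cv2.imwrite(f"pics/{n}16.png",eyes.read_camera(n))
```

```text
t 36.38 tcp [ 0.4993 -0.2996  0.2561] F [ 0.2  0.1 -0.7] gap 0.0515 q [-0.68  0.41 -0.19  0.97  0.   -0.48]
turn [-0.    0.02  0.07] shift present cm [ 0.23 -0.06  7.51] shift after turn [ 0.22 -0.06  7.51]
```

View pics/wrist16.png

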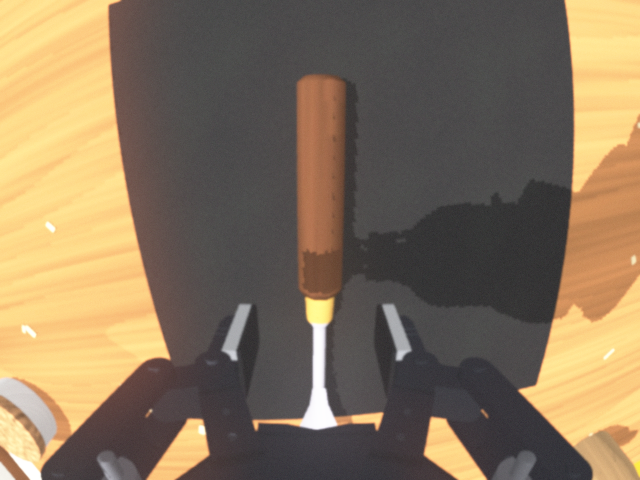

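>>> {"name": "carry_out", "arguments": {"motion": [{"jaw": 0.2, "tx": 0.2, "ty": 0, "tz": 2.5, "wx": 0, "wy": 0, "wz": 0}, {"jaw": 0.2, "tx": 0, "ty": 0, "tz": 2.6, "wx": 0, "wy": 0, "wz": 0}, {"jaw": 0.2, "tx": 0, "ty": 0, "tz": 1.6, "wx": 0, "wy": 0, "wz": 0}, {"jaw": 0.2, "tx": 0, "ty": 0, "tz": 0.7, "wx": 0, "wy": 0, "wz": 0}, {"jaw": 0.2, "tx": 0, "ty": 0, "tz": 0, "wx": 0, "wy": 0, "wz": 0}, {"jaw": -1, "tx": 0, "ty": 0, "tz": 0, "wx": 0, "wy": 0, "wz": 0}, {"jaw": -1, "tx": 0, "ty": 0, "tz": 0, "wx": 0, "wy": 0, "wz": 0}, {"jaw": -1, "tx": 0, "ty": 0, "tz": 0, "wx": 0, "wy": 0, "wz": 0}, {"jaw": -1, "tx": 0, "ty": 0, "tz": 0, "wx": 0, "wy": 0, "wz": 0}, {"jaw": -1, "tx": 0, "ty": 0, "tz": -1, "wx": 0, "wy": 0, "wz": 0}, {"jaw": -1, "tx": 0, "ty": 0, "tz": -3, "wx": 0, "wy": 0, "wz": 0}, {"jaw": -1, "tx": 0, "ty": 0, "tz": -4, "wx": 0, "wy": 0, "wz": -2.5}, {"jaw": -1, "tx": 0, "ty": 0, "tz": -3, "wx": 0, "wy": 0, "wz": -5}, {"jaw": -1, "tx": 0, "ty": 0, "tz": 0, "wx": 0, "wy": 0, "wz": -5}, {"jaw": -1, "tx": 0, "ty": 0, "tz": 0, "wx": 0, "wy": 0, "wz": 0}, {"jaw": -1, "tx": 0, "ty": 0, "tz": 0, "wx": 0, "wy": 0, "wz": 0}]}}

```text
clock: 38.42
tcp_pos: [0.4972, -0.2992, 0.292]
orientation: [-0.0, -0.008, 1.0, 0.0]
wrist_force: [0.1, -0.1, -1.2]
finger_gap: 0.0247
```

Run:
```python
from h import *
corr([*rest(.008,-.093),.29],181)
```

```text
t 38.42 tcp [ 0.4972 -0.2992  0.292 ] F [ 0.1 -0.1 -1.2] gap 0.0247 q [-0.68  0.38 -0.14  1.05  0.   -0.7 ]
turn [ 0.01 -0.   -0.12] shift present cm [-4.42 43.98  0.21] shift after turn [-4.51 43.97  0.2 ]
```

>>> {"name": "carry_out", "arguments": {"motion": [{"jaw": -1, "tx": -0.2, "ty": 2.4, "tz": 0, "wx": 0, "wy": 0, "wz": 0}, {"jaw": -1, "tx": -0.5, "ty": 4.9, "tz": 0, "wx": 0, "wy": 0, "wz": 0}, {"jaw": -1, "tx": -0.5, "ty": 4.9, "tz": 0, "wx": 0, "wy": 0, "wz": 0}, {"jaw": -1, "tx": -0.5, "ty": 4.9, "tz": 0, "wx": 0, "wy": 0, "wz": 0}, {"jaw": -1, "tx": -0.5, "ty": 4.9, "tz": 0, "wx": 0, "wy": 0, "wz": 0}, {"jaw": -1, "tx": -0.5, "ty": 4.9, "tz": 0, "wx": 0, "wy": 0, "wz": 0}, {"jaw": -1, "tx": -0.5, "ty": 4.9, "tz": 0, "wx": 0, "wy": 0, "wz": 0}, {"jaw": -1, "tx": -0.5, "ty": 4.9, "tz": 0, "wx": 0, "wy": 0, "wz": 0}, {"jaw": -1, "tx": -0.5, "ty": 4.9, "tz": 0, "wx": 0, "wy": 0, "wz": 0}, {"jaw": -1, "tx": -0.2, "ty": 2.5, "tz": 0, "wx": 0, "wy": 0, "wz": 0}, {"jaw": -1, "tx": 0, "ty": 0, "tz": 0, "wx": 0, "wy": 0, "wz": 0}, {"jaw": -1, "tx": 0, "ty": 0, "tz": 3.0, "wx": 0, "wy": 0, "wz": 0}, {"jaw": -1, "tx": 0, "ty": 0, "tz": 3.0, "wx": 0, "wy": 0, "wz": 0}, {"jaw": -1, "tx": 0, "ty": 0, "tz": 1.5, "wx": 0, "wy": 0, "wz": 0}, {"jaw": -1, "tx": 0, "ty": 0, "tz": 0, "wx": 0, "wy": 0, "wz": 0}, {"jaw": -1, "tx": 0, "ty": 0, "tz": 0, "wx": 0, "wy": 0, "wz": 0}]}}

```text
clock: 40.42
tcp_pos: [0.5347, 0.142, 0.2183]
orientation: [0.001, -0.008, 1.0, -0.0]
wrist_force: [0.0, -0.3, -0.9]
finger_gap: 0.0248
```

Run:
```python
from h import *
corr([*rest(.008,-.093),.202],181)
for n in ("wrist",):cv2.imwrite(f"pics/{n}17.png",eyes.read_camera(n))
```

```text
t 40.42 tcp [0.5347 0.142  0.2183] F [ 0.  -0.3 -0.9] gap 0.0248 q [ 0.11  0.4  -0.32  0.86 -0.    0.1 ]
turn [-0.03  0.14 -0.07] shift present cm [ 0.01 -0.08  1.63] shift after turn [ 0.01 -0.08  1.63]
```

View pics/wrist17.png

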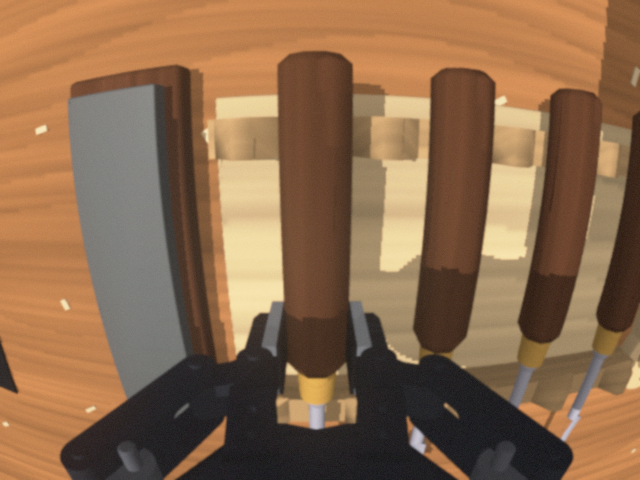

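>>> {"name": "carry_out", "arguments": {"motion": [{"jaw": -1, "tx": 0, "ty": 0, "tz": 0.8, "wx": 0, "wy": 0, "wz": 0}, {"jaw": -1, "tx": 0, "ty": 0, "tz": 0.5, "wx": 0, "wy": 0, "wz": 0}, {"jaw": -1, "tx": 0, "ty": 0, "tz": 0.2, "wx": 0, "wy": 0, "wz": 0}, {"jaw": -1, "tx": 0, "ty": 0, "tz": 0.1, "wx": 0, "wy": 0, "wz": 0}, {"jaw": -1, "tx": 0, "ty": 0, "tz": 0, "wx": 0, "wy": 0, "wz": 0}, {"jaw": -1, "tx": 0, "ty": 0, "tz": 0, "wx": 0, "wy": 0, "wz": 0}]}}

```text
clock: 41.22
tcp_pos: [0.5339, 0.1422, 0.2026]
orientation: [0.001, -0.008, 1.0, -0.0]
wrist_force: [-5.1, -1.2, 10.1]
finger_gap: 0.0247
```

Release, rise, and move aside toward the robot's right so the cameras see the rest.

>>> {"name": "carry_out", "arguments": {"motion": [{"jaw": -0.35, "tx": 0, "ty": 0, "tz": 0, "wx": 0, "wy": 0, "wz": 0}, {"jaw": -0.2, "tx": 0, "ty": 0, "tz": 0, "wx": 0, "wy": 0, "wz": 0}, {"jaw": 0.1, "tx": 0, "ty": 0, "tz": 0, "wx": 0, "wy": 0, "wz": 0}, {"jaw": 0.1, "tx": 0, "ty": 0, "tz": 0, "wx": 0, "wy": 0, "wz": 0}, {"jaw": 0.1, "tx": 0, "ty": 0, "tz": -1.5, "wx": 0, "wy": 0, "wz": 0}, {"jaw": 0.1, "tx": 0, "ty": 0, "tz": -3, "wx": 0, "wy": 0, "wz": 0}, {"jaw": 0.1, "tx": 0, "ty": 0, "tz": -4, "wx": 0, "wy": 0, "wz": 0}, {"jaw": 0.2, "tx": 0, "ty": 0, "tz": -4, "wx": 0, "wy": 0, "wz": 0}, {"jaw": 0.2, "tx": 0, "ty": 0, "tz": 0, "wx": 0, "wy": 0, "wz": 0}]}}

```text
clock: 42.35
tcp_pos: [0.5354, 0.1425, 0.3311]
orientation: [0.005, -0.008, 1.0, 0.0]
wrist_force: [-0.5, 0.2, 0.1]
finger_gap: 0.0513
```

Run:
```python
from h import *
cv2.imwrite("pics/wrist18.png",eyes.read_camera("wrist"))
```

>>> {"name": "carry_out", "arguments": {"motion": [{"jaw": 0.2, "tx": 0, "ty": -3, "tz": 0, "wx": 0, "wy": 0, "wz": 0}, {"jaw": 0.2, "tx": 0.5, "ty": -5, "tz": 0, "wx": 0, "wy": 0, "wz": 0}, {"jaw": 0.2, "tx": 0.5, "ty": -5, "tz": 0, "wx": 0, "wy": 0, "wz": 0}, {"jaw": 0.2, "tx": 0.5, "ty": -5, "tz": 0, "wx": 0, "wy": 0, "wz": 0}, {"jaw": 0.2, "tx": 0.5, "ty": -5, "tz": 0, "wx": 0, "wy": 0, "wz": 0}, {"jaw": 0.2, "tx": 0.5, "ty": -5, "tz": 0, "wx": 0, "wy": 0, "wz": 0}, {"jaw": 0.2, "tx": 0.5, "ty": -5, "tz": 0, "wx": 0, "wy": 0, "wz": 0}, {"jaw": 0.2, "tx": 0.5, "ty": -5, "tz": 0, "wx": 0, "wy": 0, "wz": 0}, {"jaw": 0.2, "tx": 0.5, "ty": -5, "tz": 0, "wx": 0, "wy": 0, "wz": 0}, {"jaw": 0.2, "tx": 0, "ty": -3, "tz": 0, "wx": 0, "wy": 0, "wz": 0}, {"jaw": 0.2, "tx": 0, "ty": 0, "tz": 0, "wx": 0, "wy": 0, "wz": 0}, {"jaw": 0.2, "tx": 0, "ty": 0, "tz": 0, "wx": 0, "wy": 0, "wz": 0}]}}

```text
clock: 43.9
tcp_pos: [0.5014, -0.3176, 0.3256]
orientation: [-0.0, -0.008, 1.0, 0.001]
wrist_force: [0.0, 0.4, 0.9]
finger_gap: 0.0515
```

Run:
```python
from h import *
for n,r in(("top",(110,140,320,290)),("scene",(300,140,520,300))):
    I=eyes.read_camera(n);cv2.imwrite(f"pics/{n}19.png",I)
    J=I[r[1]:r[3],r[0]:r[2]];cv2.imwrite(f"pics/f_{n}.png",cv2.resize(J,None,fx=3.6,fy=3.6,interpolation=2))
a=cv2.imread("pics/top0.png").astype(int);b=cv2.imread("pics/top19.png").astype(int)
d=np.abs(a-b).max(2)
print("panel diff",d[180:285,118:147].mean(),"stone",d[176:272,281:314].mean())
```

```text
panel diff 10.975697865353037 stone 18.508522727272727
```

View pics/wrist18.png

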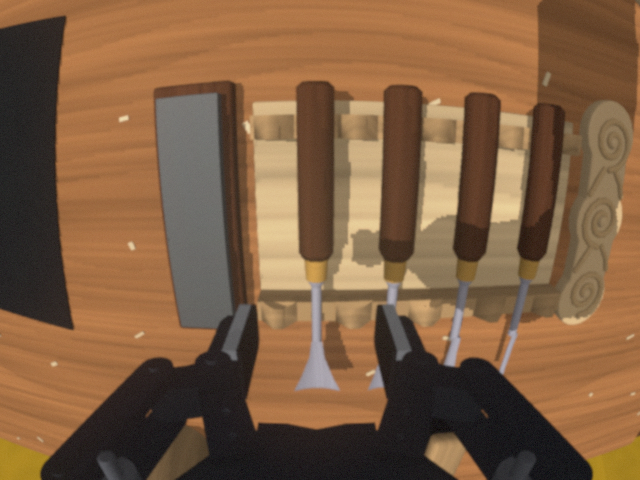

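View pics/f_top.png

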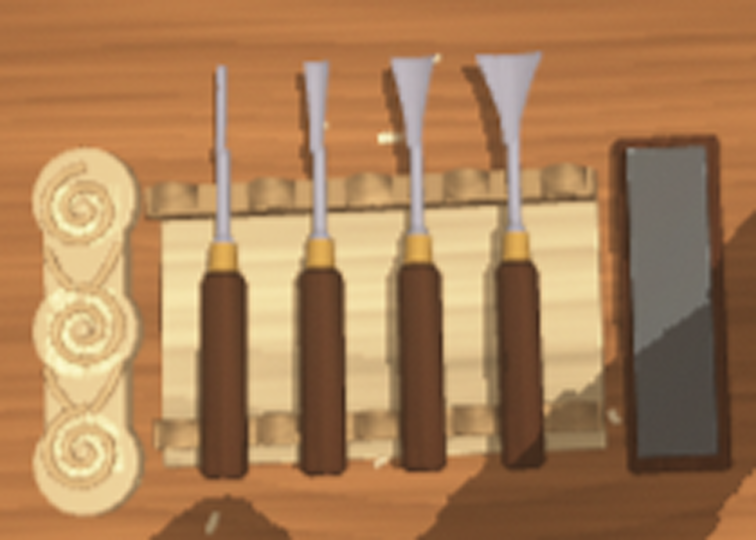

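View pics/f_scene.png

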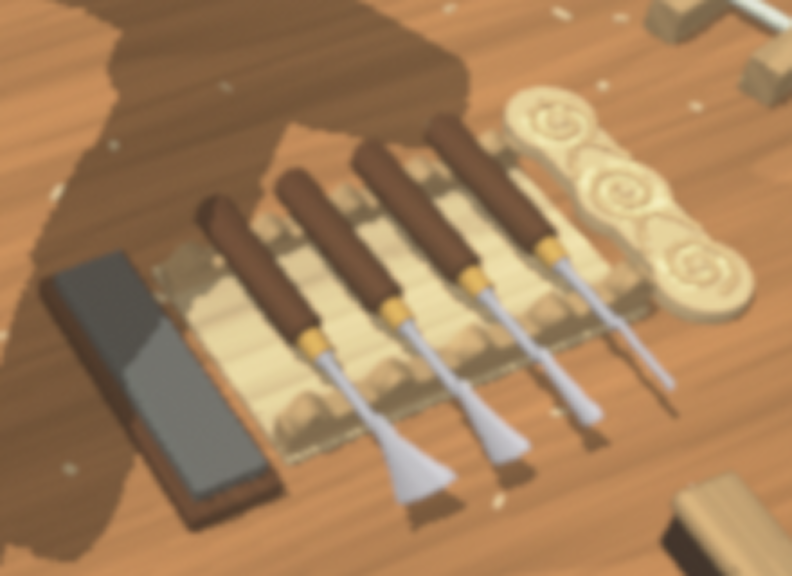

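Run:
```python
from h import *
g=lambda f:cv2.cvtColor(cv2.imread(f),cv2.COLOR_BGR2GRAY)
a,b=g("pics/top0.png"),g("pics/top19.png")
for nm,(x0,y0,x1,y1) in dict(panel=(119,180,149,284),stone_upper=(281,177,314,225)).items():
    T=a[y0:y1,x0:x1];Rr=cv2.matchTemplate(b[y0-4:y1+4,x0-4:x1+4],T,cv2.TM_CCOEFF_NORMED);print(nm,cv2.minMaxLoc(Rr)[1::2])
s=lambda c,r:(c/3.6+110-.4,r/3.6+140-.4)
inv=np.radians(1.);Rm=np.array([[np.cos(inv),np.sin(inv)],[-np.sin(inv),np.cos(inv)]])
for k,f,t,bt in(("A",(222,256),(220,68),(224,478)),("B",(320,253),(316,63),(324,474)),("C",(418,248),(412,60),(423,470)),("D",(516,245),(508,54),(524,467))):
    P=[Rm@(ray("top",s(*q),.035)[:2]-[.525,.2341]) for q in(f,t,bt)]
    d=P[1]-P[2];print(k,"point x mm",1e3*P[0][0]-36,"butt+103:",1e3*P[2][0]+103,"y ferrule",1e3*P[0][1],"skew deg",np.degrees(np.arctan2(d[1],d[0])),"len",np.linalg.norm(d))
```

```text
panel (0.9990204572677612, (4, 4))
stone_upper (0.9012848138809204, (4, 4))
A point x mm 2.6511504121801366 butt+103: 2.206859534302268 y ferrule 93.0250895863689 skew deg -0.24856160595291607 len 0.2602404727595279
B point x mm 1.7756353532952218 butt+103: 2.069999773935251 y ferrule 30.992762086902427 skew deg -0.0028459195756452213 len 0.26070474556213086
C point x mm 2.17025961998597 butt+103: 1.9595677149914081 y ferrule -30.926361297697966 skew deg 0.11006212424778367 len 0.2598497482968587
D point x mm 1.2972481352681058 butt+103: 1.179049907475843 y ferrule -92.67662124678607 skew deg 0.47762467768835265 len 0.26161552859279247
```

All four are centred, straight and within tolerance, and the panel and oilstone haven't moved.

```bash
python3 -c "
from workcell import env,get_state
print(get_state()['clock'],env.hand_in())"
```

```text
the job is handed in; nothing more can be done
44.0 None
```

All four gouges are in the rest in order of blade width: 6 mm next to the panel, then 16, 28, and 42 mm next to the oilstone. I handed the job in at 44 s, with the arm clear of everything.

**Set-down:** Each gouge was lowered until it met the rail, with about 8–12 N of upward force, before the jaws opened.

**Last checks (top camera):**
- **Position:** the gouges sit within about 0.4 mm of their notch centres and within 0.5° of straight. Their points are at rest x of +1 to +3 mm.
- **Panel and oilstone:** neither shows any shift. The oilstone match was weaker (0.90) because a shadow lay near it.
- **Level:** I judged this only by eye in the scene and wrist views, where all four look seated on both rails. I did not measure it.

**What went wrong on the way:**
- **Regrasp of the 6 mm gouge:** my first carry reached the last joint's limit and the tool tilted about 5°. I laid the gouge back on the mat and regripped it turned half round; the other three were gripped that way from the start.
- **Rest position:** my first estimate was about 3 mm off in y. The wrist view showed this, and I corrected it before the first placing.

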